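# Heft three stamp boxes, open the heavy one and take out its brass stamp

### The arm

A 6-joint arm with a two-finger parallel gripper is mounted at the origin on the work surface. World frame = base frame: x ahead of the robot, y to its left, z up, the work surface at z = 0. Lengths are in m, angles in rad, forces in N, time in s.
With the tool pointing down it reaches from about 0.375 to 0.9 m from the base axis. Payload 3.1 kg.
Tool frame: the origin (TCP) lies midway between the tips of the shut fingers; the grasp point (between the pads) lies 19 mm behind it; z points along the fingers, y is the line along which they close (so a half turn about z gives the same grasp; the last joint's range is limited). The gripper opens to 85 mm and grips with 20 to 120 N. Pads are 22 mm wide; open, the fingers measure 114 mm over their backs; the gripper's body (76 mm by 85 mm) begins 54 mm behind the grasp point. The pads swing forward as they close: fully open they stand 13 mm farther back than shut.
Start: joints at [-1.49, 0.527, 1.433, -0, 1.181, -0.178], TCP at [0.16, -0.604, 0.231] pointing down, gripper open.
Joint ranges: [-3.08, 3.08], [-0.75, 2.2], [0.22, 2.44], [-1.43, 4.57], [0, 2.65], [-2.85, 2.85]. Speed limits (rad/s): [2.79, 2.79, 3.14, 3.14, 3.14, 3.14].

### API

Orientations are given as a rotation vector (axis times angle).
In Python, from cell import r, grab_frame, regions_of, place_of gives the robot as it stands.
- The arm moves only by the tool servo_tool, never from a script. Its argument "increments" is a list of rows, each an object with "linear": the shift along the tool's x, y, z normalised to -1 to 1, where 1 is 0.15 m, a list of three; "turn": the turn, a rotation vector about the tool's x, y, z normalised to -1 to 1, where 1 is 180 degrees, a list of three. A call has exactly 10 rows; each row is the pose to reach, as a shift and turn from the pose commanded when the call began, along the tool's axes at that moment, turning the shorter way round; what a row does not reach only later rows make up. A row lasts 1/8 s, in which the tool goes at most 62.5 mm and 10.7 degrees, less where a joint would pass 70% of its speed; a pose out of reach is approached as far as the arm can. A call with a number of a shift or a turn outside -1 to 1 is refused whole. A call with a gripper value outside its range is refused whole. "grip" is the opening, from 0 (shut) to 1 (fully open), set as the call begins (left out, the last holds). The fingers move at their own pace and stop on an object; the grip force is fixed at half the most. Time passes only in rows, so rows that repeat a pose let the fingers close, or fill a call up. It gives the time, the measured TCP pose, the force, the opening and the grip force at its end, in the units of the state.
- r.read_state(): the state, without advancing time (a new reading comes with each control period).
- grab_frame(name): name is "scene" or "top"; returns a dict with "image" (420x560x3 uint8, red, green, blue), "range_z" (420x560 float32, m along the optical axis (not along the pixel's ray), 0 where there is no reading), "camera_matrix" (3x3 intrinsics, pixels), "k1" (the pictures are not rectified: a ray, as slopes to the right and down, at radius r is drawn at 1 + k1 r^2 times it, then the intrinsics apply), "rvec" (rotation vector, rad) and "tvec" (3), from world to camera coordinates, as OpenCV has them. Camera axes: x right, y down, z forward; pixel columns grow to the right and rows downward; lengths in m; the calibration is good to about 2 mm. A picture is of the moment at which its call begins.
- r.hand_in(): hands the job in; it is judged then, once.
Trained networks look in a picture, given as the dict that the camera call returned (one of the last four; its "shot" number tells which), for a name from the list of things; names that differ only in an ending like _2 or _b are one class to them, and where a whole thing is asked for, a point or a joint stands for the part that bears it (a point fixed in the world has none). Each returns a list of dicts, best first, with "conf" (0 to 1); they miss things now and then, are a little off and sometimes report something else, mostly with a low value. They report only what shows in the picture. A call takes as long as a camera call. They do not tell look-alikes from the thing itself.
- regions_of(name, picture): "mask" (420x560 bool, what is visible of it) and "point" ([column, row] as shares, 0 to 1, of the picture: columns of its width, rows of its height, amid what is visible of it).
- place_of(name, picture): "point" ([column, row] as shares, 0 to 1, of the picture: columns of its width, rows of its height: a listed point, or the origin of a listed thing).
The state is a dict: "time_s": time; "q": joint angles; "dq": joint speeds; "effort": joint torques, N m; "eef_pos": TCP position; "orientation": TCP orientation; "contact_force": force on the tool from outside, world axes, zero at the start; "ft_torque": the same for the moment, N m; "width": finger opening in m; "finger_force": force on a finger pad.
Only numpy, scipy, OpenCV 4.12 (cv2) and the standard library are available. Lean on these libraries where they do the work, as an engineer would, in place of code of your own. Each camera call takes 0.05 s, during which the arm holds its last target. There are 200 camera calls.

### The job

Three identical shut boxes stand on the riser: two hold a light wooden tile stamp, one the heavy brass one. Find the brass one by hefting, stand its box, still shut and level, on the white board, take the lid off and lay it flat, grip up, on the board or the table, then lift the brass stamp out and set it gently on the round plaster bat, leaving the open box on the board. Take lids off only on the board, one box at a time, keep boxes level and do not drop them; the other two boxes end shut where they stood, and the cup, the pot and the tool jar stay undisturbed.

Things in the scene. Friction and masses are not known exactly. Their poses are not given: they have to be found in the camera images.
- box_1_c (a point): one of three identical brown wooden boxes, brass label frame at its front end; body 120 long (x) x 58 wide (y) x 52 mm tall, walls and floor 5 mm, 74 mm tall with lid and grip. The point is the body's centre, 26 mm above its underside. It weighs about 0.32 kg shut with a wooden stamp in it, about 0.78 kg with the brass stamp (12 percent either way); which box is heavy varies
- lid_1_c (a point): loose lid of box_1, shut at the start: plate 116 x 54 x 6 mm, under it a 104 x 42 x 5 mm block that sits in the box with 3 mm play, on its middle a dark bar grip 40 long (x) x 14 wide (y) x 16 mm tall. The point is the grip's centre, 14 mm above the plate's underside, 40 mm above the box's point when shut. 60 g, it only rests in place
- box_2_c (a point): one of three identical brown wooden boxes, brass label frame at its front end; body 120 long (x) x 58 wide (y) x 52 mm tall, walls and floor 5 mm, 74 mm tall with lid and grip. The point is the body's centre, 26 mm above its underside. It weighs about 0.32 kg shut with a wooden stamp in it, about 0.78 kg with the brass stamp (12 percent either way); which box is heavy varies
- lid_2_c (a point): loose lid of box_2, shut at the start: plate 116 x 54 x 6 mm, under it a 104 x 42 x 5 mm block that sits in the box with 3 mm play, on its middle a dark bar grip 40 long (x) x 14 wide (y) x 16 mm tall. The point is the grip's centre, 14 mm above the plate's underside, 40 mm above the box's point when shut. 60 g, it only rests in place
- box_3_c (a point): one of three identical brown wooden boxes, brass label frame at its front end; body 120 long (x) x 58 wide (y) x 52 mm tall, walls and floor 5 mm, 74 mm tall with lid and grip. The point is the body's centre, 26 mm above its underside. It weighs about 0.32 kg shut with a wooden stamp in it, about 0.78 kg with the brass stamp (12 percent either way); which box is heavy varies
- lid_3_c (a point): loose lid of box_3, shut at the start: plate 116 x 54 x 6 mm, under it a 104 x 42 x 5 mm block that sits in the box with 3 mm play, on its middle a dark bar grip 40 long (x) x 14 wide (y) x 16 mm tall. The point is the grip's centre, 14 mm above the plate's underside, 40 mm above the box's point when shut. 60 g, it only rests in place
- riser: fixed plywood shelf unit, 376 mm wide (y), facing -x, origin under it. Boxes stand on its 16 mm base board side by side, 105 mm apart, long way along x, centres near x = -45 mm. A top shelf, underside 150 mm up, 16 mm thick, covers x from -60 to 105 mm: no room for an upright gripper, but the front is open. End panels at y = +-180 mm, x from -30 to 105 mm. Some boards lie on top
- board: fixed white modelling board lying on the table, 360 (x) x 300 (y) x 15 mm thick, origin under its centre, top at 15 mm
- bat: fixed round pale buff plaster bat (slab) lying on the board, 130 mm diameter, 16 mm thick, origin under its centre, so its top is 31 mm above the table
- bat_top (a point): centre of the bat's top, where the brass stamp goes. All three stamps have one shape: a 104 x 42 x 14 mm plate (brass 0.52 kg or wood 0.06 kg) with a wooden handle on its middle, 24 (x) x 34 (y) x 24 mm tall. In its box a stamp lies level on the floor, centred to 3 mm, long way along the box's x, so its handle spans 19 to 43 mm above the box's underside
- cup: bystander: white mug, 85 mm tall, 76 mm diameter, standing on the riser's top shelf (166 mm up), origin under it
- pot: bystander: small terracotta bowl, 58 mm tall, 88 mm diameter, on the table in front, origin under it
- jar: bystander: dark steel jar of modelling tools, 72 mm diameter, up to 195 mm tall, behind the board, origin under it
Things that resemble listed ones, but are neither listed nor needed, are in the scene too. Leave any green or pink look-alike of the part that bears lid_2_c alone.

How it is judged:
On the way, in this order (a step that is already met when the one before it is completed fails the run):
1. the heavy box stands shut on the white board (over 5 N on the board), let go (((x of box_1_c in the frame of board between -0.15 and 0.15 m and y of box_1_c in the frame of board between -0.12 and 0.12 m and height (world z) of box_1_c below 0.055 m and angle between box_1_c's own z axis and vertical below 0.1 rad and contact force between board and box_1 above 5 N and linear speed of box_1 below 0.03 m/s and distance between lid_1_c and box_1_c below 0.047 m and contact force between box_1 and the fingers below 0.1 N) or (x of box_2_c in the frame of board between -0.15 and 0.15 m and y of box_2_c in the frame of board between -0.12 and 0.12 m and height (world z) of box_2_c below 0.055 m and angle between box_2_c's own z axis and vertical below 0.1 rad and contact force between board and box_2 above 5 N and linear speed of box_2 below 0.03 m/s and distance between lid_2_c and box_2_c below 0.047 m and contact force between box_2 and the fingers below 0.1 N) or (x of box_3_c in the frame of board between -0.15 and 0.15 m and y of box_3_c in the frame of board between -0.12 and 0.12 m and height (world z) of box_3_c below 0.055 m and angle between box_3_c's own z axis and vertical below 0.1 rad and contact force between board and box_3 above 5 N and linear speed of box_3 below 0.03 m/s and distance between lid_3_c and box_3_c below 0.047 m and contact force between box_3 and the fingers below 0.1 N))), for 0.2 s.
2. its lid is off and lies flat on the board or the table (((x of box_1_c in the frame of board between -0.15 and 0.15 m and y of box_1_c in the frame of board between -0.12 and 0.12 m and height (world z) of box_1_c below 0.055 m and angle between lid_1_c's own z axis and vertical below 0.15 rad and height (world z) of lid_1_c below 0.045 m and linear speed of lid_1 below 0.03 m/s) or (x of box_2_c in the frame of board between -0.15 and 0.15 m and y of box_2_c in the frame of board between -0.12 and 0.12 m and height (world z) of box_2_c below 0.055 m and angle between lid_2_c's own z axis and vertical below 0.15 rad and height (world z) of lid_2_c below 0.045 m and linear speed of lid_2 below 0.03 m/s) or (x of box_3_c in the frame of board between -0.15 and 0.15 m and y of box_3_c in the frame of board between -0.12 and 0.12 m and height (world z) of box_3_c below 0.055 m and angle between lid_3_c's own z axis and vertical below 0.15 rad and height (world z) of lid_3_c below 0.045 m and linear speed of lid_3 below 0.03 m/s))), for 0.2 s.
3. the stamp is lowered onto the bat in the fingers, not let fall (grasp point less than 60 mm above the bat's top) (horizontal distance between the grasp point and bat_top below 0.065 m and z of the grasp point in the frame of bat_top below 0.06 m and contact force between the fingers and anything else above 1 N and contact force between the fingers and bat below 0.1 N), for 0.1 s.
At the end, for the whole second after the job is handed in: the brass stamp rests on the bat (over 3.5 N, no box or lid on it); its open box stands upright on the board, centre 30 mm or more inside the edges; its lid lies flat on board or table; the other boxes stand within 30 mm of their places, upright, lids on; all at rest (contact force between bat and anything else above 3.5 N and contact force between bat and box_1 below 0.1 N and contact force between bat and box_2 below 0.1 N and contact force between bat and box_3 below 0.1 N and contact force between bat and lid_1 below 0.1 N and contact force between bat and lid_2 below 0.1 N and contact force between bat and lid_3 below 0.1 N and ((x of box_1_c in the frame of board between -0.15 and 0.15 m and y of box_1_c in the frame of board between -0.12 and 0.12 m and height (world z) of box_1_c below 0.055 m and angle between each of box_1_c, box_2_c, box_3_c's own z axis and vertical below 0.1 rad and contact force between board and box_1 above 1 N and linear speed of each of box_1, lid_1, box_2, box_3 below 0.03 m/s and angle between lid_1_c's own z axis and vertical below 0.15 rad and height (world z) of lid_1_c below 0.045 m and distance of each of box_2_c, box_3_c from where it was at the start of the episode below 0.03 m and distance between lid_2_c and box_2_c below 0.047 m and distance between lid_3_c and box_3_c below 0.047 m) or (x of box_2_c in the frame of board between -0.15 and 0.15 m and y of box_2_c in the frame of board between -0.12 and 0.12 m and height (world z) of box_2_c below 0.055 m and angle between each of box_2_c, box_1_c, box_3_c's own z axis and vertical below 0.1 rad and contact force between board and box_2 above 1 N and linear speed of each of box_2, lid_2, box_1, box_3 below 0.03 m/s and angle between lid_2_c's own z axis and vertical below 0.15 rad and height (world z) of lid_2_c below 0.045 m and distance of each of box_1_c, box_3_c from where it was at the start of the episode below 0.03 m and distance between lid_1_c and box_1_c below 0.047 m and distance between lid_3_c and box_3_c below 0.047 m) or (x of box_3_c in the frame of board between -0.15 and 0.15 m and y of box_3_c in the frame of board between -0.12 and 0.12 m and height (world z) of box_3_c below 0.055 m and angle between each of box_3_c, box_1_c, box_2_c's own z axis and vertical below 0.1 rad and contact force between board and box_3 above 1 N and linear speed of each of box_3, lid_3, box_1, box_2 below 0.03 m/s and angle between lid_3_c's own z axis and vertical below 0.15 rad and height (world z) of lid_3_c below 0.045 m and distance of each of box_1_c, box_2_c from where it was at the start of the episode below 0.03 m and distance between lid_1_c and box_1_c below 0.047 m and distance between lid_2_c and box_2_c below 0.047 m))); the robot touches nothing.
It fails at once if a lid comes off a box that is not standing on the white board, or two boxes are open at once ((distance between lid_1_c and box_1_c above 0.06 m and not (x of box_1_c in the frame of board between -0.15 and 0.15 m and y of box_1_c in the frame of board between -0.12 and 0.12 m and height (world z) of box_1_c below 0.055 m)) or (distance between lid_2_c and box_2_c above 0.06 m and not (x of box_2_c in the frame of board between -0.15 and 0.15 m and y of box_2_c in the frame of board between -0.12 and 0.12 m and height (world z) of box_2_c below 0.055 m)) or (distance between lid_3_c and box_3_c above 0.06 m and not (x of box_3_c in the frame of board between -0.15 and 0.15 m and y of box_3_c in the frame of board between -0.12 and 0.12 m and height (world z) of box_3_c below 0.055 m)) or (distance between lid_1_c and box_1_c above 0.06 m and distance between lid_2_c and box_2_c above 0.06 m) or (distance between lid_1_c and box_1_c above 0.06 m and distance between lid_3_c and box_3_c above 0.06 m) or (distance between lid_2_c and box_2_c above 0.06 m and distance between lid_3_c and box_3_c above 0.06 m)).
It fails at once if a box is tipped by more than 40 degrees (angle between any of box_1_c, box_2_c, box_3_c's own z axis and vertical above 0.7 rad).
It fails at once if a box is dropped or knocked (moves at over 0.35 m/s while no finger touches it) ((linear speed of box_1 above 0.35 m/s and contact force between box_1 and the fingers below 0.1 N) or (linear speed of box_2 above 0.35 m/s and contact force between box_2 and the fingers below 0.1 N) or (linear speed of box_3 above 0.35 m/s and contact force between box_3 and the fingers below 0.1 N)).
It fails at once if something is dropped or pressed hard on the plaster bat (over 70 N) (contact force between bat and anything else above 70 N).
It fails at once if the cup, the pot or the tool jar is shifted by over 30 mm or tipped over (distance of any of cup, pot, jar from where it was at the start of the episode above 0.03 m or angle between any of cup, pot, jar's own z axis and vertical above 0.5 rad).
It also fails if it takes over 72 s, if anything falls off the work surface, if the arm or the gripper's body presses on something with over 40 N, if the wrist force passes 120 N, or if a joint passes its speed limit or range.

## Working session

There is one attempt and no reset: what is moved stays moved. The work goes in short steps, Python scripts to look and compute and a tool call to move; the robot and the scene stay as the last step left them, time stands still between calls to the robot, and variables do not carry over. Pictures are saved under pics/ and viewed, at most 10 in all, crops included, and the job is handed in when it is done.

Besides the shell and the picture viewer there is one more tool, called after ">>>" by a JSON object that holds its "api" and its "payload", one argument or row to a line. servo_tool: Moves the arm, as the interface text tells. Its arguments: {"type":"object","properties":{"increments":{"type":"array","items":{"type":"object","properties":{"linear":{"type":"array","items":{"type":"number"}},"turn":{"type":"array","items":{"type":"number"}}}}},"grip":{"type":"number"}},"required":["increments"]}

```bash
mkdir -p pics
cat > h.py <<'E'
import numpy as np, cv2
from scipy.spatial.transform import Rotation as R
from cell import r, grab_frame, regions_of, place_of
def cloud(f):
    K=f["camera_matrix"];z=f["range_z"];h,w=z.shape
    u,v=np.meshgrid(np.arange(w),np.arange(h))
    n=cv2.undistortPoints(np.stack([u,v],-1).reshape(-1,1,2).astype(float),K,np.array([f["k1"],0,0,0,0.]))[:,0]
    # distortion: drawn at (1+k1 r^2) => opencv model
    c=np.c_[n,np.ones(len(n))]*z.reshape(-1,1)
    Rm=cv2.Rodrigues(np.array(f["rvec"],float))[0]
    p=(c-np.array(f["tvec"]).ravel())@Rm
    p[z.ravel()==0]=np.nan
    return p.reshape(h,w,3)
def ray(f,pt,zw):
    h,w=f["range_z"].shape
    n=cv2.undistortPoints(np.array([[[pt[0]*w,pt[1]*h]]],float),f["camera_matrix"],np.array([f["k1"],0,0,0,0.]))[0,0]
    Rm=cv2.Rodrigues(np.array(f["rvec"],float))[0];o=-Rm.T@np.array(f["tvec"]).ravel();d=Rm.T@np.array([*n,1])
    return o+d*(zw-o[2])/d[2]
def save(f,n): cv2.imwrite("pics/"+n+".png",f["image"][:,:,::-1])
def st():
    s=r.read_state();print(s["time_s"],np.round(s["eef_pos"],4),np.round(R.from_rotvec(s["orientation"]).as_matrix(),3).tolist(),"F",np.round(s["contact_force"],2),"w",s["width"],s["finger_force"]);return s
E
cat > a.py <<'E'
from h import *
s=st();print(s)
for cam in ("scene","top"):
    f=grab_frame(cam);save(f,cam);P=cloud(f);np.savez(cam+".npz",P=P,im=f["image"])
    print(cam,"cam pos",(-cv2.Rodrigues(np.array(f["rvec"],float))[0].T@np.array(f["tvec"]).ravel()).round(3))
    for nm in ("box_1_c","lid_1_c","riser","board","bat","cup","pot","jar"):
        for m in regions_of(nm,f)[:6]:
            q=P[m["mask"]];q=q[~np.isnan(q[:,0])]
            if len(q): print(nm,round(m["conf"],2),m["mask"].sum(),"px",(np.array(m["point"])*[560,420]).round(),"lo",np.percentile(q,3,0).round(3),"med",np.median(q,0).round(3),"hi",np.percentile(q,97,0).round(3))
E
python3 a.py
```

```text
0.0 [ 0.1599 -0.6035  0.2303] [[0.967, 0.256, -0.0], [0.256, -0.967, 0.002], [0.0, -0.002, -1.0]] F [ 0.34 -0.54 -0.47] w 0.08574526711923534 0.0
{'time_s': 0.0, 'q': array([-1.49049634e+00,  5.28460718e-01,  1.43387929e+00,  3.11011710e-05,
        1.18138835e+00, -1.78543813e-01]), 'dq': array([ 0.00033361,  0.00057945,  0.00195071,  0.0010921 , -0.00140315,
        0.00067955]), 'effort': array([ 6.75812171e-04, -4.42349160e+01, -1.78025472e+01, -1.77616566e-04,
        8.52963596e-03, -8.99162046e-06]), 'eef_pos': array([ 0.15993036, -0.60346883,  0.23034428]), 'orientation': array([-3.11320698e+00, -4.05163230e-01, -2.09705290e-04]), 'contact_force': array([ 0.33857255, -0.54159654, -0.4745185 ]), 'ft_torque': array([-0.05171036,  0.018437  , -0.02068267]), 'finger_force': 0.0, 'width': 0.08574526711923534}
scene cam pos [ 0.994 -0.807  0.77 ]
box_1_c 0.7 382 px [318. 237.] lo [0.593 0.036 0.018] med [0.623 0.043 0.043] hi [0.651 0.051 0.067]
lid_1_c 0.78 278 px [322. 221.] lo [0.589 0.042 0.069] med [0.617 0.065 0.074] hi [0.647 0.091 0.09 ]
riser 0.97 7325 px [354. 217.] lo [ 
[... 971 characters left out ...]
lo [0.589 0.049 0.071] med [0.617 0.075 0.075] hi [0.645 0.101 0.091]
riser 0.6 11786 px [201. 163.] lo [0.538 0.013 0.013] med [0.649 0.213 0.167] hi [0.763 0.363 0.193]
board 0.88 12995 px [380. 239.] lo [ 0.333 -0.425  0.011] med [ 0.476 -0.269  0.016] hi [ 0.674 -0.144  0.021]
bat 0.88 1791 px [420. 210.] lo [ 0.497 -0.429  0.027] med [ 0.552 -0.373  0.032] hi [ 0.609 -0.317  0.037]
cup 0.84 1349 px [237. 124.] lo [0.694 0.074 0.167] med [0.74  0.114 0.206] hi [0.768 0.158 0.253]
pot 0.81 909 px [287. 280.] lo [ 0.333 -0.05   0.004] med [ 0.371 -0.012  0.027] hi [0.408 0.027 0.06 ]
jar 0.86 1006 px [365. 140.] lo [ 0.703 -0.253  0.001] med [ 0.729 -0.217  0.084] hi [ 0.772 -0.186  0.187]
```

View pics/scene.png

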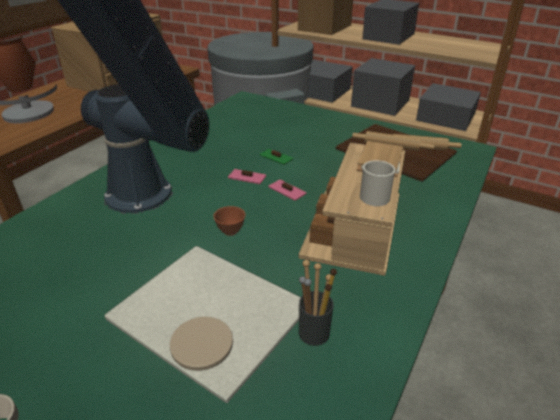

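View pics/top.png

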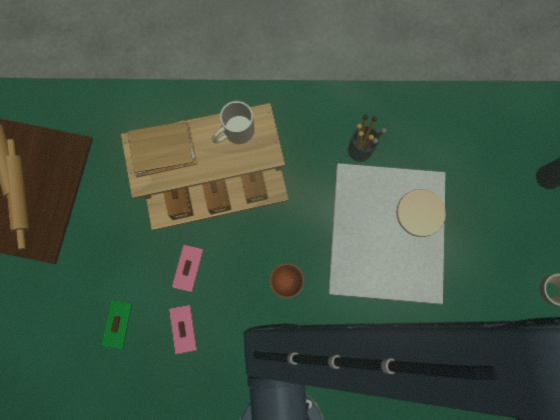

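The scene view shows the boxes at about (322,225), under the riser's shelf. The top view shows three box fronts at (178,203), (216,196) and (254,187). The riser is yawed about 10°, the board is on the right with the bat at (420,212), and the pot is at (287,281). Next I'll fit the poses.

```bash
cat > b.py <<'E'
from h import *
def rect(q):
    (c,s,a)=cv2.minAreaRect((q[:,:2]*1000).astype(np.float32)); return np.round(c,1),np.round(s,1),round(a,2)
D=np.load("top.npz");P=D["P"];P=P.reshape(-1,3);P=P[~np.isnan(P[:,0])]
f=grab_frame("top")
m=(P[:,2]>.160)&(P[:,2]<.172)&(P[:,0]>.5)&(P[:,1]>-.05)&(P[:,1]<.4);print("shelf",rect(P[m]))
m=(P[:,2]>.008)&(P[:,2]<.022)&(P[:,0]>.3)&(P[:,0]<.7)&(P[:,1]>-.47)&(P[:,1]<-.11)
q=P[m];m2=q[:,2]>.011;print("board",rect(q[m2]),m2.sum())
yaw=np.deg2rad(10)
im=f["image"]
# base board front edge
m=(P[:,2]>.010)&(P[:,2]<.024)&(P[:,0]>.5)&(P[:,0]<.66)&(P[:,1]>-.01)&(P[:,1]<.37);q=P[m];print("base",rect(q),len(q))
# lid plates
m=(P[:,2]>.064)&(P[:,2]<.084)&(P[:,0]>.5)&(P[:,0]<.66)&(P[:,1]>0)&(P[:,1]<.37);q=P[m]
L=cv2.kmeans(q[:,1].astype(np.float32),3,None,(3,50,1e-4),5,cv2.KMEANS_PP_CENTERS)[1].ravel()
for k in range(3): print("lid",rect(q[L==k]),q[L==k][:,2].mean().round(4),(L==k).sum())
for x in ("box_1_c","lid_1_c"):
    for m in place_of(x,f)[:6]: print(x,round(m["conf"],2),(np.array(m["point"])*[560,420]).round(),ray(f,m["point"],.042 if x[0]=="b" else .082).round(4))
for x,z in (("riser",0),("bat_top",.031),("board",0)):
    for m in place_of(x,f)[:1]: print(x,round(m["conf"],2),ray(f,m["point"],z).round(4))
f=grab_frame("scene")
for x,z in (("box_1_c",.042),("lid_1_c",.082),("riser",0),("bat_top",.031),("board",0)):
    for m in place_of(x,f)[:4]: print("S",x,round(m["conf"],2),ray(f,m["point"],z).round(4))
cv2.imwrite("pics/crop.png",cv2.resize(im[100:240,120:300],None,fx=4,fy=4,interpolation=cv2.INTER_CUBIC)[:,:,::-1])
E
python3 b.py
```

```text
shelf (array([682.5, 197.1]), array([166.5, 376.3]), 13.03)
board (array([ 505.1, -287.8]), array([300.3, 359.9]), 85.39) 12280
base (array([583.9, 178.8]), array([150. , 377.1]), 0.41) 2559
lid (array([590.1, 173.7]), array([72.1, 58.2]), 13.18) 0.0744 557
lid (array([617.2,  74.7]), array([65.7, 57.7]), 13.34) 0.0743 500
lid (array([570.3, 273.5]), array([66.2, 58.6]), 12.4) 0.0742 524
box_1_c 0.61 [253. 177.] [0.6454 0.0781 0.042 ]
lid_1_c 0.74 [249. 174.] [0.6431 0.0851 0.082 ]
lid_1_c 0.5 [252. 176.] [0.6373 0.0783 0.082 ]
riser 0.95 [0.6627 0.1915 0.    ]
bat_top 0.59 [ 0.5438 -0.3742  0.031 ]
board 0.83 [ 0.5101 -0.2892  0.    ]
S box_1_c 0.69 [0.642 0.09  0.042]
S box_1_c 0.5 [ 0.5592 -0.3746  0.042 ]
S lid_1_c 0.59 [0.6398 0.0747 0.082 ]
S bat_top 0.57 [ 0.5546 -0.3741  0.031 ]
S board 0.92 [ 0.5088 -0.2866  0.    ]
```

View pics/crop.png

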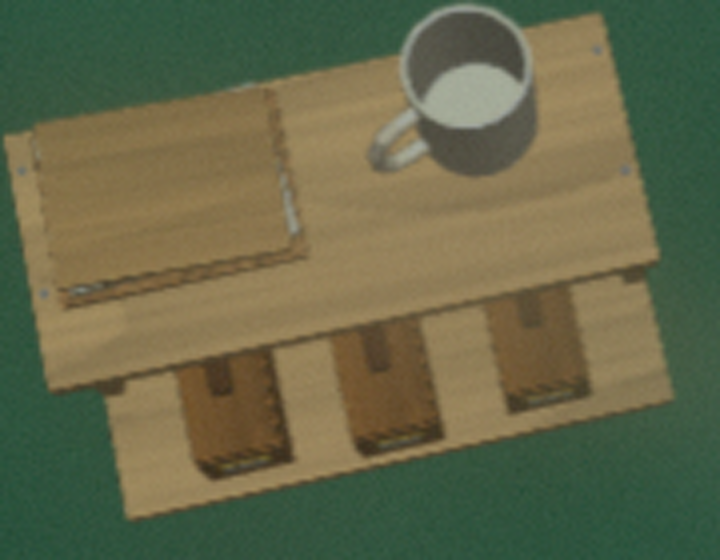

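>>> {"api": "servo_tool", "payload": {
  "increments": [
    {"linear": [0.1, -0.09, 0.01], "turn": [0, 0, 0]},
    {"linear": [0.2, -0.18, 0.02], "turn": [0, 0, 0]},
    {"linear": [0.3, -0.27, 0.03], "turn": [0, 0, 0]},
    {"linear": [0.4, -0.36, 0.04], "turn": [0, 0, 0]},
    {"linear": [0.5, -0.45, 0.05], "turn": [0, 0, 0]},
    {"linear": [0.6, -0.54, 0.06], "turn": [0, 0, 0]},
    {"linear": [0.7, -0.63, 0.07], "turn": [0, 0, 0]},
    {"linear": [0.8, -0.72, 0.08], "turn": [0, 0, 0]},
    {"linear": [0.9, -0.81, 0.09], "turn": [0, 0, 0]},
    {"linear": [1, -0.9, 0.1], "turn": [0, 0, 0]}
  ],
  "grip": 1
}}

```text
time_s: 2.75
eef_pos: [0.2711, -0.4342, 0.2162]
orientation: [3.115, 0.405, 0.0]
contact_force: [0.3, 0.1, -0.5]
width: 0.0855
finger_force: 0.0
```

>>> {"api": "servo_tool", "payload": {
  "increments": [
    {"linear": [0.1, -0.1, 0.01], "turn": [0, 0, 0]},
    {"linear": [0.2, -0.2, 0.02], "turn": [0, 0, 0]},
    {"linear": [0.3, -0.3, 0.03], "turn": [0, 0, 0]},
    {"linear": [0.4, -0.4, 0.04], "turn": [0, 0, 0]},
    {"linear": [0.5, -0.5, 0.05], "turn": [0, 0, 0]},
    {"linear": [0.6, -0.6, 0.06], "turn": [0, 0, 0]},
    {"linear": [0.7, -0.7, 0.07], "turn": [0, 0, 0]},
    {"linear": [0.8, -0.8, 0.08], "turn": [0, 0, 0]},
    {"linear": [0.9, -0.9, 0.09], "turn": [0, 0, 0]},
    {"linear": [1, -1, 0.1], "turn": [0, 0, 0]}
  ]
}}

```text
time_s: 4.0
eef_pos: [0.3776, -0.2506, 0.2013]
orientation: [3.115, 0.405, 0.0]
contact_force: [-0.2, 0.1, -0.7]
width: 0.0855
finger_force: 0.0
```

>>> {"api": "servo_tool", "payload": {
  "increments": [
    {"linear": [0.1, -0.1, 0.01], "turn": [0, 0.02, 0]},
    {"linear": [0.2, -0.2, 0.02], "turn": [0, 0.04, 0]},
    {"linear": [0.3, -0.3, 0.03], "turn": [0, 0.06, 0]},
    {"linear": [0.4, -0.4, 0.04], "turn": [0, 0.08, 0]},
    {"linear": [0.5, -0.5, 0.05], "turn": [0, 0.1, 0]},
    {"linear": [0.6, -0.6, 0.06], "turn": [0, 0.12, 0]},
    {"linear": [0.7, -0.7, 0.07], "turn": [0, 0.14, 0]},
    {"linear": [0.8, -0.8, 0.08], "turn": [0, 0.16, 0]},
    {"linear": [0.9, -0.9, 0.09], "turn": [0, 0.18, 0]},
    {"linear": [1, -1, 0.1], "turn": [0, 0.2, 0]}
  ]
}}

```text
time_s: 5.25
eef_pos: [0.4839, -0.0675, 0.1865]
orientation: [-2.889, -0.376, -0.942]
contact_force: [0.2, -0.7, 0.0]
width: 0.0854
finger_force: 0.0
```

```bash
cat >> h.py <<'E'
O=np.array([.6606,.1920]);YAW=np.deg2rad(13.1)
def ris(x,y,z,yaw=YAW): # riser frame -> world
    c,s=np.cos(YAW),np.sin(YAW); return np.array([O[0]+c*x-s*y,O[1]+s*x+c*y,z])
def ori(yaw,tilt): # tool: tilt=0 down, + leans forward along yaw
    u=np.array([np.cos(yaw),np.sin(yaw),0]);k=np.array([0,0,1.])
    z=np.sin(tilt)*u-np.cos(tilt)*k;x=np.cos(tilt)*u+np.sin(tilt)*k
    return np.c_[x,np.cross(z,x),z]
def go(p,Rt,n=1): # print normalised shift/turn from the present pose
    s=r.read_state();R0=R.from_rotvec(s["orientation"]).as_matrix();p0=np.array(s["eef_pos"])
    print("lin",((R0.T@(p-p0))/.15).round(3).tolist(),"turn",(R.from_matrix(R0.T@Rt).as_rotvec()/np.pi).round(4).tolist(),"dist",np.linalg.norm(p-p0).round(3))
E
cat > c.py <<'E'
from h import *
st();Rt=ori(YAW,np.pi/4);A=ris(-.0536,-.1045,.0316)
print(A);go(A-.11*Rt[:,2],Rt)
E
python3 c.py
```

```text
5.25 [ 0.4839 -0.0675  0.1865] [[0.781, 0.256, 0.57], [0.207, -0.967, 0.15], [0.589, 0.0, -0.808]] F [ 0.2  -0.65  0.01] w 0.08542747292085939 0.0
[0.63207995 0.078071   0.0316    ]
lin [0.25, -0.701, 0.819] turn [-0.0061, 0.0494, 0.0074] dist 0.166
```

>>> {"api": "servo_tool", "payload": {
  "increments": [
    {"linear": [0.025, -0.07, 0.082], "turn": [-0.001, 0.005, 0.001]},
    {"linear": [0.05, -0.14, 0.164], "turn": [-0.001, 0.01, 0.001]},
    {"linear": [0.075, -0.21, 0.246], "turn": [-0.002, 0.015, 0.002]},
    {"linear": [0.1, -0.28, 0.328], "turn": [-0.002, 0.02, 0.003]},
    {"linear": [0.125, -0.35, 0.41], "turn": [-0.003, 0.025, 0.004]},
    {"linear": [0.15, -0.42, 0.492], "turn": [-0.004, 0.03, 0.004]},
    {"linear": [0.175, -0.49, 0.574], "turn": [-0.004, 0.035, 0.005]},
    {"linear": [0.2, -0.56, 0.656], "turn": [-0.005, 0.04, 0.006]},
    {"linear": [0.225, -0.63, 0.738], "turn": [-0.006, 0.045, 0.007]},
    {"linear": [0.25, -0.701, 0.819], "turn": [-0.006, 0.049, 0.007]}
  ]
}}

```text
time_s: 6.5
eef_pos: [0.556, 0.0605, 0.1086]
orientation: [-2.807, -0.324, -1.157]
contact_force: [0.2, -0.2, 0.0]
width: 0.0859
finger_force: 0.0
```

```bash
cat > c.py <<'E'
from h import *
st();Rt=ori(YAW,np.pi/4);A=ris(-.0536,-.1045,.0316)
go(A,Rt)
f=grab_frame("top");P=cloud(f);im=f["image"]
cv2.imwrite("pics/crop2.png",cv2.resize(im[100:240,170:310],None,fx=4,fy=4)[:,:,::-1])
E
python3 c.py
```

```text
6.5 [0.556  0.0605 0.1086] [[0.691, 0.228, 0.686], [0.161, -0.974, 0.161], [0.705, -0.0, -0.709]] F [ 0.15 -0.18  0.05] w 0.08586416175388573 0.0
lin [0.007, 0.002, 0.731] turn [-0.0005, 0.001, 0.0002] dist 0.11
```

View pics/crop2.png

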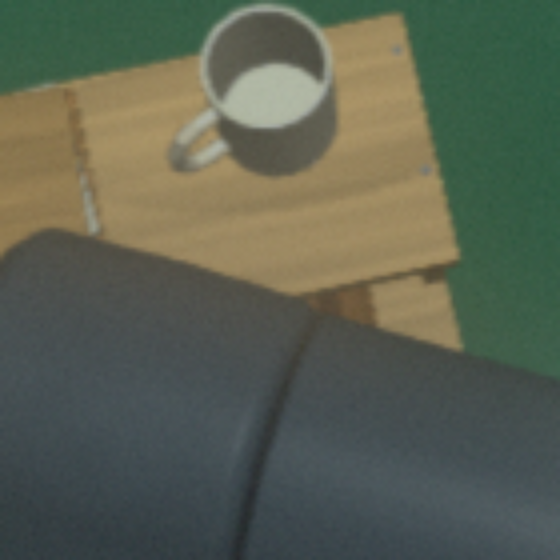

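The arm hides the box; only a sliver shows at (345,305), and the cup is clear. I'll go in along the tool axis.

>>> {"api": "servo_tool", "payload": {
  "increments": [
    {"linear": [0, 0, 0.08], "turn": [0, 0, 0]},
    {"linear": [0, 0, 0.16], "turn": [0, 0, 0]},
    {"linear": [0, 0, 0.24], "turn": [0, 0, 0]},
    {"linear": [0, 0, 0.32], "turn": [0, 0, 0]},
    {"linear": [0, 0, 0.4], "turn": [0, 0, 0]},
    {"linear": [0, 0, 0.48], "turn": [0, 0, 0]},
    {"linear": [0.007, 0, 0.56], "turn": [0, 0, 0]},
    {"linear": [0.007, 0.002, 0.64], "turn": [0, 0, 0]},
    {"linear": [0.007, 0.002, 0.7], "turn": [0, 0, 0]},
    {"linear": [0.007, 0.002, 0.73], "turn": [0, 0, 0]}
  ]
}}

```text
time_s: 7.8
eef_pos: [0.6323, 0.0769, 0.0318]
orientation: [-2.807, -0.323, -1.159]
contact_force: [-2.6, -4.6, 6.6]
width: 0.0854
finger_force: 0.0
```

```bash
python3 -c "
from h import *
st()"
```

```text
7.8 [0.6323 0.0769 0.0318] [[0.69, 0.227, 0.687], [0.161, -0.974, 0.161], [0.705, -0.0, -0.709]] F [-2.62 -4.59  6.57] w 0.0854445598946437 0.0
```

```bash
python3 -c "
from h import *
f=grab_frame('scene');im=f['image']
cv2.imwrite('pics/s2.png',cv2.resize(im[150:290,230:400],None,fx=4,fy=4,interpolation=cv2.INTER_CUBIC)[:,:,::-1])"
```

```text
(no output)
```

View pics/s2.png

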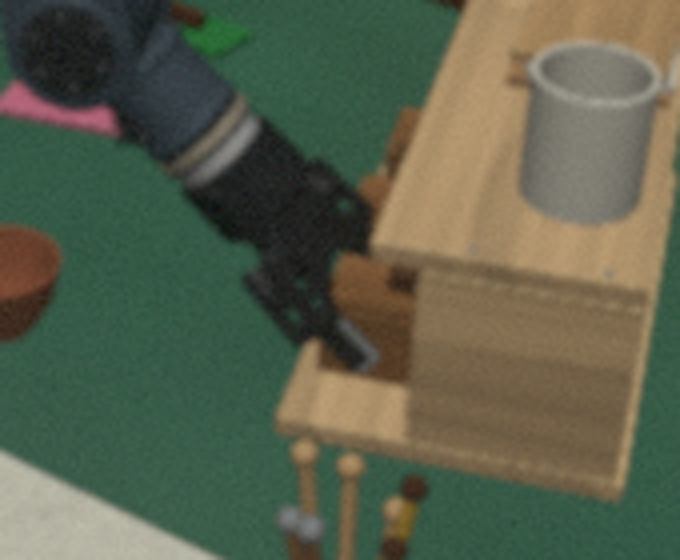

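The gripper straddles box A, with the near finger at (350,340), but something is pressing with about 8 N. I'll back off 8 mm.

>>> {"api": "servo_tool", "payload": {
  "increments": [
    {"linear": [0, 0, -0.01], "turn": [0, 0, 0]},
    {"linear": [0, 0, -0.02], "turn": [0, 0, 0]},
    {"linear": [0, 0, -0.03], "turn": [0, 0, 0]},
    {"linear": [0, 0, -0.04], "turn": [0, 0, 0]},
    {"linear": [0, 0, -0.05], "turn": [0, 0, 0]},
    {"linear": [0, 0, -0.05], "turn": [0, 0, 0]},
    {"linear": [0, 0, -0.05], "turn": [0, 0, 0]},
    {"linear": [0, 0, -0.05], "turn": [0, 0, 0]},
    {"linear": [0, 0, -0.05], "turn": [0, 0, 0]},
    {"linear": [0, 0, -0.05], "turn": [0, 0, 0]}
  ]
}}

```text
time_s: 9.1
eef_pos: [0.6267, 0.0757, 0.0373]
orientation: [-2.808, -0.324, -1.158]
contact_force: [0.4, -1.1, -0.3]
width: 0.085
finger_force: 0.0
```

```bash
python3 -c "
from h import *
s=st();print(s['ft_torque'])
f=grab_frame('top');P=cloud(f);P=P.reshape(-1,3);P=P[~np.isnan(P[:,0])]
d=P[:,:2]-O;c,sn=np.cos(YAW),np.sin(YAW);x=c*d[:,0]+sn*d[:,1];y=-sn*d[:,0]+c*d[:,1]
for y0 in (-.1045,-.002,.0998):
    m=(abs(y-y0)<.034)&(P[:,2]>.066)&(P[:,2]<.082)&(x<-.05)
    print(m.sum(), x[m].min().round(4) if m.any() else 0, np.percentile(y[m],[2,98]).round(4) if m.any() else 0)
"
```

```text
9.1 [0.6267 0.0757 0.0373] [[0.691, 0.228, 0.686], [0.162, -0.974, 0.161], [0.705, 0.0, -0.709]] F [ 0.41 -1.08 -0.25] w 0.08495684108682885 0.0
[-0.07214686  0.31843144  0.02921629]
39 -0.6494 [-0.1101 -0.0721]
43 -0.6283 [-0.0347  0.0091]
0 0 0
```

>>> {"api": "servo_tool", "payload": {
  "increments": [
    {"linear": [0, 0, 0], "turn": [0, 0, 0]},
    {"linear": [0, 0, 0], "turn": [0, 0, 0]},
    {"linear": [0, 0, 0], "turn": [0, 0, 0]},
    {"linear": [0, 0, 0], "turn": [0, 0, 0]},
    {"linear": [0, 0, 0], "turn": [0, 0, 0]},
    {"linear": [0, 0, 0], "turn": [0, 0, 0]},
    {"linear": [0, 0, 0], "turn": [0, 0, 0]},
    {"linear": [0, 0, 0], "turn": [0, 0, 0]},
    {"linear": [0, 0, 0], "turn": [0, 0, 0]},
    {"linear": [0, 0, 0], "turn": [0, 0, 0]}
  ],
  "grip": 0
}}

```text
time_s: 10.4
eef_pos: [0.6268, 0.0756, 0.0375]
orientation: [-2.807, -0.324, -1.158]
contact_force: [-1.3, -0.0, 5.4]
width: 0.0568
finger_force: 64.3
```

>>> {"api": "servo_tool", "payload": {
  "increments": [
    {"linear": [0.01, 0, -0.01], "turn": [0, 0, 0]},
    {"linear": [0.02, 0, -0.02], "turn": [0, 0, 0]},
    {"linear": [0.03, 0, -0.03], "turn": [0, 0, 0]},
    {"linear": [0.04, 0, -0.04], "turn": [0, 0, 0]},
    {"linear": [0.05, 0, -0.05], "turn": [0, 0, 0]},
    {"linear": [0.06, 0, -0.06], "turn": [0, 0, 0]},
    {"linear": [0.06, 0, -0.06], "turn": [0, 0, 0]},
    {"linear": [0.06, 0, -0.06], "turn": [0, 0, 0]},
    {"linear": [0.06, 0, -0.06], "turn": [0, 0, 0]},
    {"linear": [0.06, 0, -0.06], "turn": [0, 0, 0]}
  ]
}}

```text
time_s: 11.65
eef_pos: [0.6267, 0.0757, 0.05]
orientation: [-2.808, -0.324, -1.158]
contact_force: [-0.0, -0.3, -3.7]
width: 0.0574
finger_force: 64.1
```

```bash
python3 -c "
from h import *
s=st();print(s['ft_torque'])"
```

```text
11.65 [0.6267 0.0757 0.05  ] [[0.691, 0.228, 0.686], [0.162, -0.974, 0.161], [0.705, 0.0, -0.709]] F [-0.04 -0.31 -3.66] w 0.0574166465650588 64.0986951556988
[-0.21363963  0.7422189   0.00526807]
```

>>> {"api": "servo_tool", "payload": {
  "increments": [
    {"linear": [0.02, 0, -0.02], "turn": [0, 0, 0]},
    {"linear": [0.04, 0, -0.04], "turn": [0, 0, 0]},
    {"linear": [0.06, 0, -0.06], "turn": [0, 0, 0]},
    {"linear": [0.08, 0, -0.08], "turn": [0, 0, 0]},
    {"linear": [0.08, 0, -0.08], "turn": [0, 0, 0]},
    {"linear": [0.08, 0, -0.08], "turn": [0, 0, 0]},
    {"linear": [0.08, 0, -0.08], "turn": [0, 0, 0]},
    {"linear": [0.08, 0, -0.08], "turn": [0, 0, 0]},
    {"linear": [0.08, 0, -0.08], "turn": [0, 0, 0]},
    {"linear": [0.08, 0, -0.08], "turn": [0, 0, 0]}
  ]
}}

```text
time_s: 12.9
eef_pos: [0.6268, 0.0757, 0.067]
orientation: [-2.808, -0.324, -1.158]
contact_force: [-0.9, 0.3, -2.7]
width: 0.0575
finger_force: 64.2
```

```bash
python3 -c "
from h import *
s=st();print(s['ft_torque'])
f=grab_frame('scene');P=cloud(f);P=P.reshape(-1,3);P=P[~np.isnan(P[:,0])]
d=P[:,:2]-O;c,sn=np.cos(YAW),np.sin(YAW);x=c*d[:,0]+sn*d[:,1];y=-sn*d[:,0]+c*d[:,1]
m=(abs(y+.1045)<.024)&(P[:,2]>.06)&(P[:,2]<.13)&(x>-.108)&(x<-.03)
for a in np.arange(-.1,-.03,.01):
    k=m&(abs(x-a)<.005);print(round(a,3),k.sum(),np.percentile(P[k,2],[10,50,90]).round(4) if k.any() else '')
"
```

```text
12.9 [0.6268 0.0757 0.067 ] [[0.691, 0.228, 0.686], [0.162, -0.974, 0.161], [0.705, 0.0, -0.709]] F [-0.93  0.3  -2.68] w 0.05745125647458051 64.20201363740489
[-0.17745712  0.69050886 -0.01745015]
-0.1 27 [0.1028 0.1184 0.127 ]
-0.09 39 [0.1022 0.1034 0.1054]
-0.08 35 [0.1019 0.1037 0.1048]
-0.07 3 [0.103  0.1031 0.1035]
-0.06 3 [0.1024 0.1031 0.1033]
-0.05 4 [0.1017 0.1031 0.104 ]
-0.04 2 [0.1014 0.1014 0.1014]
-0.03 0
```

Level at 0.103 m and only about 3 N, so box A is light. I'll set it back and go on to the middle box.

>>> {"api": "servo_tool", "payload": {
  "increments": [
    {"linear": [-0.016, 0, 0.016], "turn": [0, 0, 0]},
    {"linear": [-0.032, 0, 0.032], "turn": [0, 0, 0]},
    {"linear": [-0.048, 0, 0.048], "turn": [0, 0, 0]},
    {"linear": [-0.064, 0, 0.064], "turn": [0, 0, 0]},
    {"linear": [-0.08, 0, 0.08], "turn": [0, 0, 0]},
    {"linear": [-0.096, 0, 0.096], "turn": [0, 0, 0]},
    {"linear": [-0.112, 0, 0.112], "turn": [0, 0, 0]},
    {"linear": [-0.126, 0, 0.126], "turn": [0, 0, 0]},
    {"linear": [-0.136, 0, 0.136], "turn": [0, 0, 0]},
    {"linear": [-0.139, 0, 0.139], "turn": [0, 0, 0]}
  ]
}}

```text
time_s: 14.2
eef_pos: [0.6268, 0.0757, 0.0376]
orientation: [-2.807, -0.324, -1.158]
contact_force: [-1.0, 0.3, -1.0]
width: 0.0574
finger_force: 64.1
```

>>> {"api": "servo_tool", "payload": {
  "increments": [
    {"linear": [0, 0, 0], "turn": [0, 0, 0]},
    {"linear": [0, 0, 0], "turn": [0, 0, 0]},
    {"linear": [0, 0, 0], "turn": [0, 0, 0]},
    {"linear": [0, 0, 0], "turn": [0, 0, 0]},
    {"linear": [0, 0, 0], "turn": [0, 0, 0]},
    {"linear": [0, 0, -0.1], "turn": [0, 0, 0]},
    {"linear": [0, 0, -0.22], "turn": [0, 0, 0]},
    {"linear": [0, 0, -0.36], "turn": [0, 0, 0]},
    {"linear": [0, 0, -0.5], "turn": [0, 0, 0]},
    {"linear": [0, 0, -0.64], "turn": [0, 0, 0]}
  ],
  "grip": 1
}}

```text
time_s: 15.45
eef_pos: [0.5595, 0.06, 0.107]
orientation: [-2.808, -0.324, -1.158]
contact_force: [-0.5, 0.1, 0.2]
width: 0.0857
finger_force: 0.0
```

```bash
python3 -c "
from h import *
st();Rt=ori(YAW,np.pi/4);B=ris(-.048-.0172,-.002,.0375)
go(B-.1*Rt[:,2],Rt);go(B,Rt)"
```

```text
15.45 [0.5595 0.06   0.107 ] [[0.691, 0.228, 0.687], [0.161, -0.974, 0.16], [0.705, 0.0, -0.709]] F [-0.51  0.1   0.21] w 0.08573753993599616 0.0
lin [-0.03, -0.691, -0.041] turn [-0.0002, 0.0009, 0.0002] dist 0.104
lin [-0.028, -0.691, 0.626] turn [-0.0002, 0.0009, 0.0002] dist 0.14
```

>>> {"api": "servo_tool", "payload": {
  "increments": [
    {"linear": [-0.03, -0.2, -0.04], "turn": [0, 0, 0]},
    {"linear": [-0.03, -0.4, -0.04], "turn": [0, 0, 0]},
    {"linear": [-0.03, -0.6, -0.04], "turn": [0, 0, 0]},
    {"linear": [-0.03, -0.69, -0.04], "turn": [0, 0, 0]},
    {"linear": [-0.03, -0.691, 0], "turn": [0, 0, 0]},
    {"linear": [-0.03, -0.691, 0.12], "turn": [0, 0, 0]},
    {"linear": [-0.03, -0.691, 0.26], "turn": [0, 0, 0]},
    {"linear": [-0.029, -0.691, 0.4], "turn": [0, 0, 0]},
    {"linear": [-0.028, -0.691, 0.54], "turn": [0, 0, 0]},
    {"linear": [-0.028, -0.691, 0.626], "turn": [0, 0, 0]}
  ]
}}

```text
time_s: 16.7
eef_pos: [0.6004, 0.175, 0.0343]
orientation: [-2.808, -0.323, -1.158]
contact_force: [0.3, 0.1, -0.5]
width: 0.0851
finger_force: 0.0
```

>>> {"api": "servo_tool", "payload": {
  "increments": [
    {"linear": [0, 0, 0], "turn": [0, 0, 0]},
    {"linear": [0, 0, 0], "turn": [0, 0, 0]},
    {"linear": [0, 0, 0], "turn": [0, 0, 0]},
    {"linear": [0, 0, 0], "turn": [0, 0, 0]},
    {"linear": [0, 0, 0], "turn": [0, 0, 0]},
    {"linear": [0, 0, 0], "turn": [0, 0, 0]},
    {"linear": [0, 0, 0], "turn": [0, 0, 0]},
    {"linear": [0, 0, 0], "turn": [0, 0, 0]},
    {"linear": [0, 0, 0], "turn": [0, 0, 0]},
    {"linear": [0, 0, 0], "turn": [0, 0, 0]}
  ],
  "grip": 0
}}

```text
time_s: 17.95
eef_pos: [0.5987, 0.1756, 0.0361]
orientation: [-2.808, -0.324, -1.158]
contact_force: [0.4, -0.3, -3.9]
width: 0.0571
finger_force: 60.9
```

>>> {"api": "servo_tool", "payload": {
  "increments": [
    {"linear": [0.012, 0, -0.012], "turn": [0, 0, 0]},
    {"linear": [0.024, 0, -0.024], "turn": [0, 0, 0]},
    {"linear": [0.036, 0, -0.036], "turn": [0, 0, 0]},
    {"linear": [0.048, 0, -0.048], "turn": [0, 0, 0]},
    {"linear": [0.06, 0, -0.06], "turn": [0, 0, 0]},
    {"linear": [0.072, 0, -0.072], "turn": [0, 0, 0]},
    {"linear": [0.084, 0, -0.084], "turn": [0, 0, 0]},
    {"linear": [0.094, 0, -0.094], "turn": [0, 0, 0]},
    {"linear": [0.094, 0, -0.094], "turn": [0, 0, 0]},
    {"linear": [0.094, 0, -0.094], "turn": [0, 0, 0]}
  ]
}}

```text
time_s: 19.2
eef_pos: [0.5988, 0.1756, 0.056]
orientation: [-2.808, -0.324, -1.158]
contact_force: [-1.0, 0.1, -3.8]
width: 0.0573
finger_force: 60.9
```

```bash
python3 -c "
from h import *
s=st();print(s['ft_torque'])"
```

```text
19.2 [0.5988 0.1756 0.056 ] [[0.691, 0.228, 0.686], [0.162, -0.974, 0.161], [0.705, 0.0, -0.709]] F [-0.96  0.13 -3.84] w 0.05734685219765021 60.89778542518616
[-0.19671888  0.71495064  0.00658584]
```

Box B has the same force and moment as box A, so it is light too. I'll put it back and go to box C.

>>> {"api": "servo_tool", "payload": {
  "increments": [
    {"linear": [-0.012, 0, 0.012], "turn": [0, 0, 0]},
    {"linear": [-0.024, 0, 0.024], "turn": [0, 0, 0]},
    {"linear": [-0.036, 0, 0.036], "turn": [0, 0, 0]},
    {"linear": [-0.048, 0, 0.048], "turn": [0, 0, 0]},
    {"linear": [-0.06, 0, 0.06], "turn": [0, 0, 0]},
    {"linear": [-0.07, 0, 0.07], "turn": [0, 0, 0]},
    {"linear": [-0.08, 0, 0.08], "turn": [0, 0, 0]},
    {"linear": [-0.088, 0, 0.088], "turn": [0, 0, 0]},
    {"linear": [-0.094, 0, 0.094], "turn": [0, 0, 0]},
    {"linear": [-0.094, 0, 0.094], "turn": [0, 0, 0]}
  ]
}}

```text
time_s: 20.45
eef_pos: [0.5987, 0.1756, 0.036]
orientation: [-2.808, -0.324, -1.158]
contact_force: [0.4, -0.3, -3.0]
width: 0.0575
finger_force: 60.9
```

>>> {"api": "servo_tool", "payload": {
  "increments": [
    {"linear": [0, 0, 0], "turn": [0, 0, 0]},
    {"linear": [0, 0, 0], "turn": [0, 0, 0]},
    {"linear": [0, 0, 0], "turn": [0, 0, 0]},
    {"linear": [0, 0, 0], "turn": [0, 0, 0]},
    {"linear": [0, 0, 0], "turn": [0, 0, 0]},
    {"linear": [0, 0, -0.1], "turn": [0, 0, 0]},
    {"linear": [0, 0, -0.22], "turn": [0, 0, 0]},
    {"linear": [0, 0, -0.36], "turn": [0, 0, 0]},
    {"linear": [0, 0, -0.5], "turn": [0, 0, 0]},
    {"linear": [0, 0, -0.64], "turn": [0, 0, 0]}
  ],
  "grip": 1
}}

```text
time_s: 21.7
eef_pos: [0.5315, 0.1599, 0.1054]
orientation: [-2.808, -0.324, -1.158]
contact_force: [0.0, 0.3, -0.2]
width: 0.0854
finger_force: 0.0
```

```bash
python3 -c "
from h import *
st();Rt=ori(YAW,np.pi/4);B=ris(-.043-.0142,.0998,.0355)
go(B-.1*Rt[:,2],Rt);go(B,Rt)"
```

```text
21.7 [0.5315 0.1599 0.1054] [[0.691, 0.228, 0.686], [0.162, -0.974, 0.161], [0.705, 0.0, -0.709]] F [ 0.    0.34 -0.16] w 0.08543950958896233 0.0
lin [0.029, -0.678, 0.021] turn [-0.0002, 0.001, 0.0003] dist 0.102
lin [0.031, -0.678, 0.688] turn [-0.0002, 0.001, 0.0003] dist 0.145
```

>>> {"api": "servo_tool", "payload": {
  "increments": [
    {"linear": [0.03, -0.2, 0], "turn": [0, 0, 0]},
    {"linear": [0.03, -0.4, 0], "turn": [0, 0, 0]},
    {"linear": [0.03, -0.6, 0], "turn": [0, 0, 0]},
    {"linear": [0.03, -0.678, 0.02], "turn": [0, 0, 0]},
    {"linear": [0.03, -0.678, 0.08], "turn": [0, 0, 0]},
    {"linear": [0.03, -0.678, 0.2], "turn": [0, 0, 0]},
    {"linear": [0.03, -0.678, 0.34], "turn": [0, 0, 0]},
    {"linear": [0.031, -0.678, 0.48], "turn": [0, 0, 0]},
    {"linear": [0.031, -0.678, 0.62], "turn": [0, 0, 0]},
    {"linear": [0.031, -0.678, 0.68], "turn": [0, 0, 0]}
  ]
}}

```text
time_s: 22.95
eef_pos: [0.5841, 0.2762, 0.0336]
orientation: [-2.808, -0.323, -1.158]
contact_force: [0.1, 0.3, 0.5]
width: 0.0857
finger_force: 0.0
```

>>> {"api": "servo_tool", "payload": {
  "increments": [
    {"linear": [0, 0, 0], "turn": [0, 0, 0]},
    {"linear": [0, 0, 0], "turn": [0, 0, 0]},
    {"linear": [0, 0, 0], "turn": [0, 0, 0]},
    {"linear": [0, 0, 0], "turn": [0, 0, 0]},
    {"linear": [0, 0, 0], "turn": [0, 0, 0]},
    {"linear": [0, 0, 0], "turn": [0, 0, 0]},
    {"linear": [0, 0, 0], "turn": [0, 0, 0]},
    {"linear": [0, 0, 0], "turn": [0, 0, 0]},
    {"linear": [0, 0, 0], "turn": [0, 0, 0]},
    {"linear": [0, 0, 0], "turn": [0, 0, 0]}
  ],
  "grip": 0
}}

```text
time_s: 24.2
eef_pos: [0.5825, 0.2763, 0.0352]
orientation: [-2.808, -0.324, -1.157]
contact_force: [-3.9, -3.7, 3.5]
width: 0.0574
finger_force: 62.0
```

>>> {"api": "servo_tool", "payload": {
  "increments": [
    {"linear": [0.012, 0, -0.012], "turn": [0, 0, 0]},
    {"linear": [0.024, 0, -0.024], "turn": [0, 0, 0]},
    {"linear": [0.036, 0, -0.036], "turn": [0, 0, 0]},
    {"linear": [0.048, 0, -0.048], "turn": [0, 0, 0]},
    {"linear": [0.06, 0, -0.06], "turn": [0, 0, 0]},
    {"linear": [0.072, 0, -0.072], "turn": [0, 0, 0]},
    {"linear": [0.084, 0, -0.084], "turn": [0, 0, 0]},
    {"linear": [0.094, 0, -0.094], "turn": [0, 0, 0]},
    {"linear": [0.094, 0, -0.094], "turn": [0, 0, 0]},
    {"linear": [0.094, 0, -0.094], "turn": [0, 0, 0]}
  ]
}}

```text
time_s: 25.45
eef_pos: [0.5829, 0.2763, 0.055]
orientation: [-2.808, -0.324, -1.158]
contact_force: [-0.3, -0.1, -7.4]
width: 0.0574
finger_force: 61.1
```

```bash
python3 -c "
from h import *
s=st();print(s['ft_torque'])"
```

```text
25.45 [0.5829 0.2763 0.055 ] [[0.691, 0.228, 0.686], [0.162, -0.974, 0.161], [0.705, 0.0, -0.709]] F [-0.31 -0.13 -7.39] w 0.057359929111708105 61.10482335090637
[-0.27503015  1.28986485  0.03100643]
```

C is the heavy one (7.4 N, level moment). I'll carry it out from under the shelf.

>>> {"api": "servo_tool", "payload": {
  "increments": [
    {"linear": [-0.02, 0, -0.04], "turn": [0, 0, 0]},
    {"linear": [-0.07, 0, -0.11], "turn": [0, 0, 0]},
    {"linear": [-0.12, 0, -0.19], "turn": [0, 0, 0]},
    {"linear": [-0.18, 0, -0.28], "turn": [0, 0, 0]},
    {"linear": [-0.24, 0, -0.37], "turn": [0, 0, 0]},
    {"linear": [-0.3, 0, -0.47], "turn": [0, 0, 0]},
    {"linear": [-0.35, 0, -0.57], "turn": [0, 0, 0]},
    {"linear": [-0.4, 0, -0.67], "turn": [0, 0, 0]},
    {"linear": [-0.43, 0, -0.75], "turn": [0, 0, 0]},
    {"linear": [-0.45, 0, -0.78], "turn": [0, 0, 0]}
  ]
}}

```text
time_s: 26.7
eef_pos: [0.4552, 0.2466, 0.091]
orientation: [-2.807, -0.325, -1.158]
contact_force: [0.5, -0.2, -7.5]
width: 0.0573
finger_force: 61.7
```

```bash
python3 -c "
from h import *
s=st();print(s['q'].round(3))
Rt=ori(np.deg2rad(7),np.pi/4);go(np.array([.47,.11,.115]),Rt)"
```

```text
26.7 [0.4552 0.2466 0.091 ] [[0.691, 0.228, 0.686], [0.162, -0.974, 0.161], [0.705, 0.0, -0.709]] F [ 0.5  -0.15 -7.49] w 0.05727727131272871 61.72372341156006
[ 0.315  0.776  2.358  3.228  0.774 -1.572]
lin [0.034, 0.909, -0.192] turn [-0.0243, 0.001, 0.0244] dist 0.139
```

```bash
python3 -c "
from h import *
Rt=ori(np.deg2rad(7),np.pi/4);go(np.array([.522,.115,.115]),Rt)"
```

```text
lin [0.278, 0.956, 0.051] turn [-0.0243, 0.001, 0.0244] dist 0.149
```

>>> {"api": "servo_tool", "payload": {
  "increments": [
    {"linear": [0.02, 0.05, 0], "turn": [-0.001, 0, 0.001]},
    {"linear": [0.05, 0.14, 0.01], "turn": [-0.003, 0, 0.003]},
    {"linear": [0.08, 0.24, 0.01], "turn": [-0.006, 0, 0.006]},
    {"linear": [0.11, 0.34, 0.02], "turn": [-0.009, 0, 0.009]},
    {"linear": [0.14, 0.45, 0.02], "turn": [-0.012, 0, 0.012]},
    {"linear": [0.17, 0.56, 0.03], "turn": [-0.015, 0, 0.015]},
    {"linear": [0.2, 0.66, 0.03], "turn": [-0.018, 0, 0.018]},
    {"linear": [0.23, 0.76, 0.04], "turn": [-0.02, 0, 0.02]},
    {"linear": [0.26, 0.86, 0.05], "turn": [-0.022, 0, 0.022]},
    {"linear": [0.28, 0.956, 0.05], "turn": [-0.024, 0, 0.024]}
  ]
}}

```text
time_s: 27.95
eef_pos: [0.5241, 0.1138, 0.1151]
orientation: [-2.856, -0.175, -1.181]
contact_force: [0.6, -0.3, -7.0]
width: 0.0573
finger_force: 61.7
```

```bash
python3 -c "
from h import *
s=st();print(s['q'].round(3))
Rt=ori(np.deg2rad(1),np.pi/4);go(np.array([.535,-.03,.115]),Rt)"
```

```text
27.95 [0.5241 0.1138 0.1151] [[0.703, 0.122, 0.701], [0.087, -0.993, 0.085], [0.706, 0.001, -0.708]] F [ 0.63 -0.27 -7.01] w 0.05729663361339991 61.69265627861023
[-0.072  0.689  2.329  2.919  0.663 -1.533]
lin [-0.033, 0.96, -0.03] turn [-0.0233, 0.0004, 0.0237] dist 0.144
```

>>> {"api": "servo_tool", "payload": {
  "increments": [
    {"linear": [0, 0.06, 0], "turn": [-0.001, 0, 0.001]},
    {"linear": [-0.01, 0.15, 0], "turn": [-0.003, 0, 0.003]},
    {"linear": [-0.01, 0.25, -0.01], "turn": [-0.006, 0, 0.006]},
    {"linear": [-0.01, 0.35, -0.01], "turn": [-0.009, 0, 0.009]},
    {"linear": [-0.02, 0.46, -0.01], "turn": [-0.012, 0, 0.012]},
    {"linear": [-0.02, 0.57, -0.02], "turn": [-0.015, 0, 0.015]},
    {"linear": [-0.02, 0.67, -0.02], "turn": [-0.018, 0, 0.018]},
    {"linear": [-0.03, 0.77, -0.02], "turn": [-0.02, 0, 0.02]},
    {"linear": [-0.03, 0.87, -0.03], "turn": [-0.022, 0, 0.022]},
    {"linear": [-0.03, 0.96, -0.03], "turn": [-0.023, 0, 0.024]}
  ]
}}

```text
time_s: 29.2
eef_pos: [0.5342, -0.0294, 0.1148]
orientation: [-2.896, -0.026, -1.194]
contact_force: [0.2, -0.8, -7.1]
width: 0.0576
finger_force: 61.8
```

```bash
python3 -c "
from h import *
s=st();print(s['q'].round(3))
Rt=ori(np.deg2rad(-5),np.pi/4);go(np.array([.515,-.17,.075]),Rt);go(np.array([.515,-.177,.07]),Rt)"
```

```text
29.2 [ 0.5342 -0.0294  0.1148] [[0.709, 0.019, 0.705], [0.012, -1.0, 0.014], [0.705, -0.002, -0.709]] F [ 0.16 -0.75 -7.12] w 0.057553327133808854 61.78211331367493
[-0.449  0.69   2.333  2.608  0.678 -1.483]
lin [-0.289, 0.935, 0.085] turn [-0.0241, 0.0011, 0.0235] dist 0.147
lin [-0.313, 0.982, 0.108] turn [-0.0241, 0.0011, 0.0235] dist 0.155
```

>>> {"api": "servo_tool", "payload": {
  "increments": [
    {"linear": [-0.01, 0.06, 0], "turn": [-0.001, 0, 0.001]},
    {"linear": [-0.03, 0.15, 0.01], "turn": [-0.003, 0, 0.003]},
    {"linear": [-0.06, 0.25, 0.02], "turn": [-0.006, 0, 0.006]},
    {"linear": [-0.1, 0.35, 0.03], "turn": [-0.009, 0, 0.009]},
    {"linear": [-0.14, 0.46, 0.04], "turn": [-0.012, 0, 0.012]},
    {"linear": [-0.18, 0.57, 0.06], "turn": [-0.015, 0, 0.015]},
    {"linear": [-0.22, 0.67, 0.07], "turn": [-0.018, 0, 0.018]},
    {"linear": [-0.26, 0.77, 0.09], "turn": [-0.02, 0, 0.02]},
    {"linear": [-0.29, 0.88, 0.1], "turn": [-0.022, 0.001, 0.022]},
    {"linear": [-0.313, 0.98, 0.11], "turn": [-0.024, 0.001, 0.024]}
  ]
}}

```text
time_s: 30.45
eef_pos: [0.5151, -0.1771, 0.0693]
orientation: [2.87, -0.128, 1.188]
contact_force: [-1.1, -0.2, -6.7]
width: 0.0574
finger_force: 61.8
```

```bash
python3 -c "
from h import *
s=st();print(s['q'].round(3))
Rt=ori(np.deg2rad(-5),np.pi/4);go(np.array([.51,-.2,.0345]),Rt)
f=grab_frame('scene');im=f['image']
cv2.imwrite('pics/s3.png',cv2.resize(im[190:400,100:340],None,fx=3,fy=2.8)[:,:,::-1])"
```

```text
30.45 [ 0.5151 -0.1771  0.0693] [[0.705, -0.089, 0.704], [-0.064, -0.996, -0.062], [0.707, -0.002, -0.707]] F [-1.08 -0.22 -6.7 ] w 0.057436626197848215 61.79253816604614
[-0.806  0.824  2.294  2.407  0.768 -1.547]
lin [-0.178, 0.155, 0.149] turn [-0.0, 0.0001, -0.0007] dist 0.042
```

View pics/s3.png

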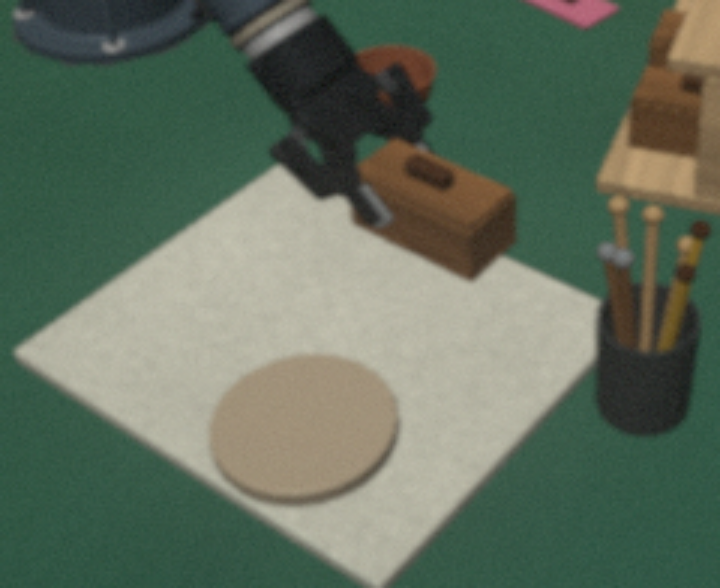

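The box is held level and shut over the board at (435,205), with the pot clear at (395,70). Lowering now.

>>> {"api": "servo_tool", "payload": {
  "increments": [
    {"linear": [-0.02, 0.02, 0.02], "turn": [0, 0, 0]},
    {"linear": [-0.05, 0.05, 0.04], "turn": [0, 0, 0]},
    {"linear": [-0.08, 0.08, 0.07], "turn": [0, 0, 0]},
    {"linear": [-0.11, 0.11, 0.09], "turn": [0, 0, 0]},
    {"linear": [-0.13, 0.14, 0.11], "turn": [0, 0, 0]},
    {"linear": [-0.15, 0.155, 0.125], "turn": [0, 0, 0]},
    {"linear": [-0.162, 0.155, 0.135], "turn": [0, 0, 0]},
    {"linear": [-0.17, 0.155, 0.143], "turn": [0, 0, 0]},
    {"linear": [-0.176, 0.155, 0.147], "turn": [0, 0, 0]},
    {"linear": [-0.178, 0.155, 0.149], "turn": [0, 0, 0]}
  ]
}}

```text
time_s: 31.75
eef_pos: [0.5103, -0.1987, 0.0351]
orientation: [2.87, -0.127, 1.189]
contact_force: [0.4, 0.3, -6.9]
width: 0.0577
finger_force: 62.0
```

>>> {"api": "servo_tool", "payload": {
  "increments": [
    {"linear": [-0.003, 0, 0.003], "turn": [0, 0, 0]},
    {"linear": [-0.006, 0, 0.006], "turn": [0, 0, 0]},
    {"linear": [-0.009, 0, 0.009], "turn": [0, 0, 0]},
    {"linear": [-0.01, 0, 0.01], "turn": [0, 0, 0]},
    {"linear": [-0.01, 0, 0.01], "turn": [0, 0, 0]},
    {"linear": [-0.01, 0, 0.01], "turn": [0, 0, 0]},
    {"linear": [-0.01, 0, 0.01], "turn": [0, 0, 0]},
    {"linear": [-0.01, 0, 0.01], "turn": [0, 0, 0]},
    {"linear": [-0.01, 0, 0.01], "turn": [0, 0, 0]},
    {"linear": [-0.01, 0, 0.01], "turn": [0, 0, 0]}
  ]
}}

```text
time_s: 33.0
eef_pos: [0.5104, -0.1988, 0.0343]
orientation: [2.868, -0.127, 1.192]
contact_force: [-4.5, 0.6, 5.9]
width: 0.0576
finger_force: 63.3
```

>>> {"api": "servo_tool", "payload": {
  "increments": [
    {"linear": [0, 0, 0], "turn": [0, 0, 0]},
    {"linear": [0, 0, 0], "turn": [0, 0, 0]},
    {"linear": [0, 0, 0], "turn": [0, 0, 0]},
    {"linear": [0, 0, 0], "turn": [0, 0, 0]},
    {"linear": [0, 0, 0], "turn": [0, 0, 0]},
    {"linear": [0, 0, -0.1], "turn": [0, 0, 0]},
    {"linear": [0, 0, -0.24], "turn": [0, 0, 0]},
    {"linear": [0, 0, -0.4], "turn": [0, 0, 0]},
    {"linear": [0, 0, -0.56], "turn": [0, 0, 0]},
    {"linear": [0.05, 0, -0.72], "turn": [0, 0, 0]}
  ],
  "grip": 1
}}

```text
time_s: 34.25
eef_pos: [0.438, -0.1921, 0.1153]
orientation: [2.872, -0.13, 1.187]
contact_force: [-0.2, 0.3, 0.1]
width: 0.0854
finger_force: 0.0
```

```bash
cat > d.py <<'E'
from h import *
st()
def rect(q):
    (c,s,a)=cv2.minAreaRect((q[:,:2]*1000).astype(np.float32)); return np.round(c,1),np.round(s,1),round(a,2)
Q=[]
for cam in ("top","scene"):
    f=grab_frame(cam);P=cloud(f).reshape(-1,3);q=P[~np.isnan(P[:,0])]
    m=(q[:,0]>.43)&(q[:,0]<.63)&(q[:,1]>-.26)&(q[:,1]<-.13)
    pl=q[m&(q[:,2]>.067)&(q[:,2]<.078)];gr=q[m&(q[:,2]>.083)&(q[:,2]<.093)]
    print(cam,"plate",rect(pl) if len(pl)>5 else 0,len(pl),"grip",rect(gr) if len(gr)>5 else 0,len(gr),gr.mean(0).round(4) if len(gr) else 0)
    for n in("lid_1_c","box_1_c"):
        for k in place_of(n,f)[:2]: print(n,round(k["conf"],2),ray(f,k["point"],.081 if n[0]=="l" else .041).round(4))
    for k in regions_of("bat",f)[:1]:
        b=cloud(f)[k["mask"]];b=b[abs(b[:,2]-.031)<.006];print("bat",cv2.minEnclosingCircle((b[:,:2]*1000).astype(np.float32)),rect(b))
E
python3 d.py
```

```text
34.25 [ 0.438  -0.1921  0.1153] [[0.705, -0.089, 0.703], [-0.065, -0.996, -0.06], [0.706, -0.003, -0.708]] F [-0.16  0.33  0.06] w 0.08541142378152909 0.0
top plate (array([ 526.4, -200.7]), array([ 58.1, 120.6]), 85.0) 836 grip (array([ 526.2, -200.9]), array([13.3, 38.3]), 87.93) 86 [ 0.5264 -0.2008  0.089 ]
lid_1_c 0.65 [0.6502 0.0882 0.081 ]
box_1_c 0.5 [0.6457 0.0753 0.041 ]
bat ((555.5975952148438, -373.9390563964844), 65.09381103515625) (array([ 569.1, -363.2]), array([ 89.8, 128.3]), 35.99)
scene plate (array([ 527.2, -203. ]), array([ 59.1, 121.1]), 84.64) 791 grip (array([ 527.2, -202.6]), array([14.4, 40.7]), 83.53) 92 [ 0.5281 -0.2041  0.0879]
lid_1_c 0.58 [0.6404 0.0725 0.081 ]
lid_1_c 0.25 [ 0.5794 -0.3993  0.081 ]
box_1_c 0.84 [0.6335 0.0821 0.041 ]
box_1_c 0.43 [ 0.5177 -0.2014  0.041 ]
bat ((555.4227905273438, -377.8134460449219), 65.23322296142578) (array([ 555.6, -378.6]), array([126.2, 125. ]), 33.56)
```

```bash
python3 -c "
from h import *
Rt=ori(np.deg2rad(-5),0);go(np.array([.527,-.202,.15]),Rt)"
```

```text
lin [0.585, 0.013, 0.245] turn [-0.0007, -0.2497, -0.0003] dist 0.095
```

>>> {"api": "servo_tool", "payload": {
  "increments": [
    {"linear": [0.1, 0, -0.03], "turn": [0, -0.025, 0]},
    {"linear": [0.2, 0, -0.03], "turn": [0, -0.05, 0]},
    {"linear": [0.3, 0, 0], "turn": [0, -0.08, 0]},
    {"linear": [0.38, 0, 0.04], "turn": [0, -0.11, 0]},
    {"linear": [0.44, 0, 0.08], "turn": [0, -0.14, 0]},
    {"linear": [0.5, 0.01, 0.14], "turn": [0, -0.17, 0]},
    {"linear": [0.54, 0.01, 0.19], "turn": [0, -0.2, 0]},
    {"linear": [0.57, 0.01, 0.22], "turn": [0, -0.22, 0]},
    {"linear": [0.585, 0.013, 0.245], "turn": [-0.001, -0.24, 0]},
    {"linear": [0.585, 0.013, 0.245], "turn": [-0.001, -0.25, 0]}
  ],
  "grip": 0.5
}}

```text
time_s: 35.9
eef_pos: [0.5265, -0.2026, 0.1501]
orientation: [3.135, -0.142, -0.011]
contact_force: [0.3, 1.0, -0.9]
width: 0.0431
finger_force: 0.0
```

```bash
python3 -c "
from h import *
s=st();print(s['q'].round(2));Rt=ori(np.deg2rad(-5),0);go(np.array([.527,-.202,.077]),Rt)"
```

```text
35.9 [ 0.5265 -0.2026  0.1501] [[0.996, -0.09, -0.007], [-0.09, -0.996, -0.003], [-0.007, 0.004, -1.0]] F [ 0.27  0.99 -0.93] w 0.043091400812769375 0.0
[-0.56  0.56  1.66 -0.01  0.93  1.1 ]
lin [0.006, -0.006, 0.488] turn [0.0012, 0.0023, -0.001] dist 0.073
```

>>> {"api": "servo_tool", "payload": {
  "increments": [
    {"linear": [0.006, -0.006, 0.07], "turn": [0.001, 0.002, -0.001]},
    {"linear": [0.006, -0.006, 0.15], "turn": [0.001, 0.002, -0.001]},
    {"linear": [0.006, -0.006, 0.23], "turn": [0.001, 0.002, -0.001]},
    {"linear": [0.006, -0.006, 0.3], "turn": [0.001, 0.002, -0.001]},
    {"linear": [0.006, -0.006, 0.36], "turn": [0.001, 0.002, -0.001]},
    {"linear": [0.006, -0.006, 0.41], "turn": [0.001, 0.002, -0.001]},
    {"linear": [0.006, -0.006, 0.45], "turn": [0.001, 0.002, -0.001]},
    {"linear": [0.006, -0.006, 0.475], "turn": [0.001, 0.002, -0.001]},
    {"linear": [0.006, -0.006, 0.485], "turn": [0.001, 0.002, -0.001]},
    {"linear": [0.006, -0.006, 0.485], "turn": [0.001, 0.002, -0.001]}
  ]
}}

```text
time_s: 37.15
eef_pos: [0.528, -0.2017, 0.078]
orientation: [-3.137, 0.135, -0.01]
contact_force: [-0.2, -0.7, 0.6]
width: 0.0428
finger_force: 0.0
```

>>> {"api": "servo_tool", "payload": {
  "increments": [
    {"linear": [0, 0, 0], "turn": [0, 0, 0]},
    {"linear": [0, 0, 0], "turn": [0, 0, 0]},
    {"linear": [0, 0, 0], "turn": [0, 0, 0]},
    {"linear": [0, 0, 0], "turn": [0, 0, 0]},
    {"linear": [0, 0, 0], "turn": [0, 0, 0]},
    {"linear": [0, 0, 0], "turn": [0, 0, 0]},
    {"linear": [0, 0, 0], "turn": [0, 0, 0]},
    {"linear": [0, 0, -0.03], "turn": [0, 0, 0]},
    {"linear": [0, 0, -0.08], "turn": [0, 0, 0]},
    {"linear": [0, 0, -0.15], "turn": [0, 0, 0]}
  ],
  "grip": 0
}}

```text
time_s: 38.4
eef_pos: [0.5275, -0.2016, 0.1007]
orientation: [-3.137, 0.135, -0.008]
contact_force: [1.3, 0.2, 0.1]
width: 0.0123
finger_force: 60.0
```

```bash
python3 -c "
from h import *
s=st();Rt=ori(np.deg2rad(-5),0);go(np.array([.40,-.33,.12]),Rt);go(np.array([.40,-.33,.06]),Rt)"
```

```text
38.4 [ 0.5275 -0.2016  0.1007] [[0.996, -0.086, 0.005], [-0.086, -0.996, 0.002], [0.005, -0.002, -1.0]] F [1.33 0.16 0.1 ] w 0.012312712170874523 60.00385522842407
lin [-0.773, 0.925, -0.135] turn [-0.0006, -0.0017, 0.0005] dist 0.182
lin [-0.775, 0.926, 0.265] turn [-0.0006, -0.0017, 0.0005] dist 0.185
```

>>> {"api": "servo_tool", "payload": {
  "increments": [
    {"linear": [-0.02, 0.03, -0.08], "turn": [0, 0, 0]},
    {"linear": [-0.1, 0.12, -0.13], "turn": [0, 0, 0]},
    {"linear": [-0.19, 0.23, -0.14], "turn": [0, 0, 0]},
    {"linear": [-0.28, 0.34, -0.14], "turn": [0, 0, 0]},
    {"linear": [-0.38, 0.46, -0.1], "turn": [0, 0, 0]},
    {"linear": [-0.48, 0.58, -0.05], "turn": [0, 0, 0]},
    {"linear": [-0.58, 0.69, 0.02], "turn": [0, 0, 0]},
    {"linear": [-0.67, 0.79, 0.1], "turn": [0, -0.001, 0]},
    {"linear": [-0.74, 0.87, 0.18], "turn": [0, -0.002, 0]},
    {"linear": [-0.775, 0.926, 0.265], "turn": [0, -0.002, 0]}
  ]
}}

```text
time_s: 39.65
eef_pos: [0.3994, -0.3311, 0.0594]
orientation: [-3.137, 0.137, -0.0]
contact_force: [0.5, -0.1, -0.7]
width: 0.0124
finger_force: 60.0
```

```bash
python3 -c "
from h import *
s=st();Rt=ori(np.deg2rad(-5),0);go(np.array([.40,-.33,.0312]),Rt)"
```

```text
39.65 [ 0.3994 -0.3311  0.0594] [[0.996, -0.087, 0.0], [-0.087, -0.996, 0.001], [0.0, -0.001, -1.0]] F [ 0.46 -0.11 -0.66] w 0.012373452601301719 60.00694155693054
lin [0.003, -0.008, 0.188] turn [-0.0004, -0.0, 0.0001] dist 0.028
```

>>> {"api": "servo_tool", "payload": {
  "increments": [
    {"linear": [0, 0, 0.03], "turn": [0, 0, 0]},
    {"linear": [0, 0, 0.06], "turn": [0, 0, 0]},
    {"linear": [0, 0, 0.09], "turn": [0, 0, 0]},
    {"linear": [0, 0, 0.12], "turn": [0, 0, 0]},
    {"linear": [0, 0, 0.145], "turn": [0, 0, 0]},
    {"linear": [0, 0, 0.16], "turn": [0, 0, 0]},
    {"linear": [0, 0, 0.172], "turn": [0, 0, 0]},
    {"linear": [0, 0, 0.18], "turn": [0, 0, 0]},
    {"linear": [0, 0, 0.187], "turn": [0, 0, 0]},
    {"linear": [0, 0, 0.192], "turn": [0, 0, 0]}
  ]
}}

```text
time_s: 40.9
eef_pos: [0.4002, -0.3302, 0.0314]
orientation: [-3.137, 0.135, 0.0]
contact_force: [-2.6, 1.2, 8.6]
width: 0.0123
finger_force: 61.1
```

>>> {"api": "servo_tool", "payload": {
  "increments": [
    {"linear": [0, 0, 0], "turn": [0, 0, 0]},
    {"linear": [0, 0, 0], "turn": [0, 0, 0]},
    {"linear": [0, 0, 0], "turn": [0, 0, 0]},
    {"linear": [0, 0, 0], "turn": [0, 0, 0]},
    {"linear": [0, 0, -0.08], "turn": [0, 0, 0]},
    {"linear": [0, 0, -0.22], "turn": [0, 0, 0]},
    {"linear": [0, 0, -0.36], "turn": [0, 0, 0]},
    {"linear": [0, 0, -0.5], "turn": [0, 0, 0]},
    {"linear": [0, 0, -0.62], "turn": [0, 0, 0]},
    {"linear": [0, 0, -0.7], "turn": [0, 0, 0]}
  ],
  "grip": 0.5
}}

```text
time_s: 42.15
eef_pos: [0.4005, -0.3305, 0.1376]
orientation: [-3.138, 0.135, -0.002]
contact_force: [0.3, -0.2, -0.3]
width: 0.0427
finger_force: 0.0
```

```bash
cat > e.py <<'E'
from h import *
st()
for cam in ("top","scene"):
    f=grab_frame(cam);P=cloud(f);q=P.reshape(-1,3);q=q[~np.isnan(q[:,0])]
    def rect(q):
        if len(q)<6: return 0
        (c,s,a)=cv2.minAreaRect((q[:,:2]*1000).astype(np.float32)); return np.round(c,1),np.round(s,1),round(a,2),len(q)
    m=(abs(q[:,0]-.527)<.09)&(abs(q[:,1]+.202)<.055)
    print(cam,"rim",rect(q[m&(q[:,2]>.062)&(q[:,2]<.072)]))
    c,s=np.cos(np.deg2rad(-5)),np.sin(np.deg2rad(-5));d=q[:,:2]-[.527,-.202];bx=c*d[:,0]+s*d[:,1];by=-s*d[:,0]+c*d[:,1]
    i=(abs(bx)<.05)&(abs(by)<.022);print("handle",rect(q[i&(q[:,2]>.053)&(q[:,2]<.062)]))
    m=(abs(q[:,0]-.40)<.08)&(abs(q[:,1]+.33)<.045);print("lid",rect(q[m&(q[:,2]>.022)&(q[:,2]<.031)]),rect(q[m&(q[:,2]>.036)&(q[:,2]<.046)]))
    im=f["image"] if cam=="scene" else None
cv2.imwrite('pics/s4.png',cv2.resize(im[190:400,100:340],None,fx=3,fy=2.8)[:,:,::-1])
Rt=ori(np.deg2rad(85),0);go(np.array([.527,-.202,.13]),Rt)
E
python3 e.py
```

```text
42.15 [ 0.4005 -0.3305  0.1376] [[0.996, -0.086, 0.001], [-0.086, -0.996, 0.0], [0.001, -0.0, -1.0]] F [ 0.32 -0.15 -0.32] w 0.04265031353915982 0.0
top rim (array([ 552.1, -202.9]), array([57.5, 70.4]), 84.41, 104)
handle (array([ 536.4, -189.1]), array([5.5, 9.6]), 44.77, 10)
lid 0 0
scene rim (array([ 526.5, -203.2]), array([ 59.3, 122.9]), 84.57, 351)
handle (array([ 523.8, -199.3]), array([39.1, 84.5]), 84.93, 107)
lid (array([ 400.1, -331.8]), array([ 55.2, 117.7]), 85.37, 772) (array([ 399.9, -332.8]), array([13.3, 41.2]), 85.87, 82)
lin [0.764, -0.928, 0.051] turn [0.0007, -0.0003, -0.4995] dist 0.18
```

View pics/s4.png

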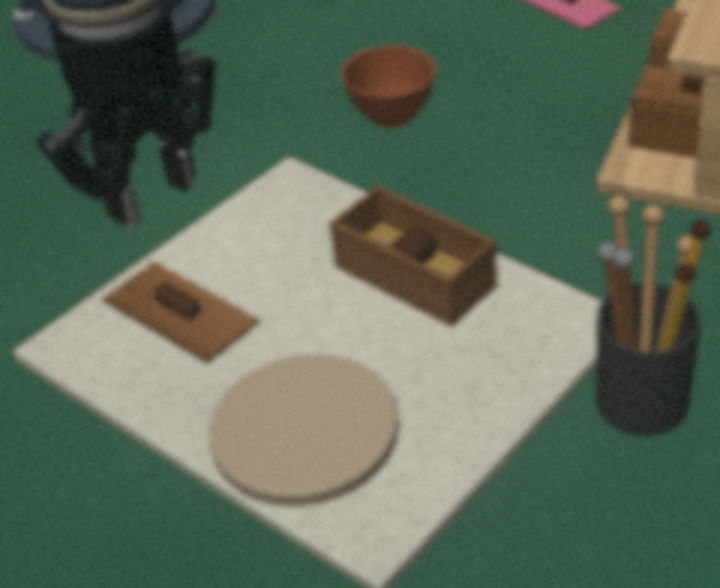

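The lid lies flat at (180,312) and the brass shows in the open box at (415,250). Now the stamp.

>>> {"api": "servo_tool", "payload": {
  "increments": [
    {"linear": [0.05, -0.06, 0], "turn": [0, 0, -0.05]},
    {"linear": [0.12, -0.15, 0.01], "turn": [0, 0, -0.1]},
    {"linear": [0.2, -0.25, 0.01], "turn": [0, 0, -0.155]},
    {"linear": [0.29, -0.36, 0.02], "turn": [0, 0, -0.21]},
    {"linear": [0.38, -0.47, 0.02], "turn": [0, 0, -0.265]},
    {"linear": [0.47, -0.58, 0.03], "turn": [0, 0, -0.32]},
    {"linear": [0.56, -0.69, 0.03], "turn": [0, 0, -0.375]},
    {"linear": [0.65, -0.8, 0.04], "turn": [0, 0, -0.43]},
    {"linear": [0.73, -0.89, 0.05], "turn": [0, 0, -0.485]},
    {"linear": [0.764, -0.926, 0.051], "turn": [0.001, 0, -0.5]}
  ]
}}

```text
time_s: 43.5
eef_pos: [0.5264, -0.2007, 0.1277]
orientation: [-2.309, -2.122, -0.001]
contact_force: [-1.0, -0.8, -0.1]
width: 0.0425
finger_force: 0.0
```

```bash
python3 -c "
from h import *
s=st();Rt=ori(np.deg2rad(85),0);go(np.array([.527,-.2025,.0375]),Rt)
f=grab_frame('scene');P=cloud(f).reshape(-1,3);q=P[~np.isnan(P[:,0])]
c,sn=np.cos(np.deg2rad(-5)),np.sin(np.deg2rad(-5));d=q[:,:2]-[.527,-.2025];bx=c*d[:,0]+sn*d[:,1];by=-sn*d[:,0]+c*d[:,1]
m=(abs(bx)<.035)&(abs(by)<.02)&(q[:,2]>.0545)&(q[:,2]<.0605);print(m.sum(),np.percentile(bx[m],[3,50,97]).round(4),np.percentile(by[m],[3,50,97]).round(4))"
```

```text
43.5 [ 0.5264 -0.2007  0.1277] [[0.084, 0.996, -0.003], [0.996, -0.084, 0.005], [0.004, -0.004, -1.0]] F [-1.03 -0.78 -0.07] w 0.0424878797659148 0.0
lin [-0.014, 0.007, 0.601] turn [-0.0012, -0.0014, 0.001] dist 0.09
94 [-0.0106  0.0012  0.0115] [-0.0156 -0.001   0.013 ]
```

Handle centred. Descend, close, lift.

>>> {"api": "servo_tool", "payload": {
  "increments": [
    {"linear": [-0.01, 0.007, 0.08], "turn": [-0.001, -0.001, 0.001]},
    {"linear": [-0.014, 0.007, 0.17], "turn": [-0.001, -0.001, 0.001]},
    {"linear": [-0.014, 0.007, 0.26], "turn": [-0.001, -0.001, 0.001]},
    {"linear": [-0.014, 0.007, 0.35], "turn": [-0.001, -0.001, 0.001]},
    {"linear": [-0.014, 0.007, 0.43], "turn": [-0.001, -0.001, 0.001]},
    {"linear": [-0.014, 0.007, 0.49], "turn": [-0.001, -0.001, 0.001]},
    {"linear": [-0.014, 0.007, 0.54], "turn": [-0.001, -0.001, 0.001]},
    {"linear": [-0.014, 0.007, 0.575], "turn": [-0.001, -0.001, 0.001]},
    {"linear": [-0.014, 0.007, 0.595], "turn": [-0.001, -0.001, 0.001]},
    {"linear": [-0.014, 0.007, 0.6], "turn": [-0.001, -0.001, 0.001]}
  ]
}}

```text
time_s: 44.8
eef_pos: [0.5272, -0.2035, 0.0385]
orientation: [2.318, 2.12, 0.002]
contact_force: [-0.5, 0.1, -0.1]
width: 0.0429
finger_force: 0.0
```

>>> {"api": "servo_tool", "payload": {
  "increments": [
    {"linear": [0, 0, 0], "turn": [0, 0, 0]},
    {"linear": [0, 0, 0], "turn": [0, 0, 0]},
    {"linear": [0, 0, 0], "turn": [0, 0, 0]},
    {"linear": [0, 0, 0], "turn": [0, 0, 0]},
    {"linear": [0, 0, 0], "turn": [0, 0, 0]},
    {"linear": [0, 0, 0], "turn": [0, 0, 0]},
    {"linear": [0, 0, 0], "turn": [0, 0, 0]},
    {"linear": [0, 0, -0.03], "turn": [0, 0, 0]},
    {"linear": [0, 0, -0.06], "turn": [0, 0, 0]},
    {"linear": [0, 0, -0.1], "turn": [0, 0, 0]}
  ],
  "grip": 0
}}

```text
time_s: 46.05
eef_pos: [0.5266, -0.2032, 0.0532]
orientation: [-2.317, -2.12, -0.001]
contact_force: [0.5, 0.4, -4.8]
width: 0.0227
finger_force: 60.0
```

>>> {"api": "servo_tool", "payload": {
  "increments": [
    {"linear": [0, 0, -0.04], "turn": [0, 0, 0]},
    {"linear": [0, 0, -0.1], "turn": [0, 0, 0]},
    {"linear": [0, 0, -0.16], "turn": [0, 0, 0]},
    {"linear": [0, 0, -0.22], "turn": [0, 0, 0]},
    {"linear": [0, 0, -0.28], "turn": [0, 0, 0]},
    {"linear": [0, 0, -0.34], "turn": [0, 0, 0]},
    {"linear": [0, 0, -0.39], "turn": [0, 0, 0]},
    {"linear": [0, 0, -0.43], "turn": [0, 0, 0]},
    {"linear": [-0.06, 0, -0.46], "turn": [0, 0, 0]},
    {"linear": [-0.16, 0, -0.48], "turn": [0, 0, 0]}
  ]
}}

```text
time_s: 47.3
eef_pos: [0.5248, -0.228, 0.1257]
orientation: [2.317, 2.121, 0.001]
contact_force: [0.3, 0.1, -4.8]
width: 0.0227
finger_force: 60.1
```

```bash
python3 -c "
from h import *
s=st();Rt=ori(np.deg2rad(85),0);go(np.array([.5555,-.376,.10]),Rt);go(np.array([.5555,-.376,.0505]),Rt)"
```

```text
47.3 [ 0.5248 -0.228   0.1257] [[0.088, 0.996, 0.001], [0.996, -0.088, 0.0], [0.0, 0.001, -1.0]] F [ 0.33  0.09 -4.75] w 0.022693769543967113 60.06904363632202
lin [-0.965, 0.29, 0.172] turn [0.0003, -0.0001, -0.0003] dist 0.153
lin [-0.965, 0.29, 0.502] turn [0.0003, -0.0001, -0.0003] dist 0.169
```

>>> {"api": "servo_tool", "payload": {
  "increments": [
    {"linear": [-0.1, 0.03, 0], "turn": [0, 0, 0]},
    {"linear": [-0.22, 0.07, 0], "turn": [0, 0, 0]},
    {"linear": [-0.34, 0.1, 0], "turn": [0, 0, 0]},
    {"linear": [-0.47, 0.14, 0], "turn": [0, 0, 0]},
    {"linear": [-0.6, 0.18, 0.04], "turn": [0, 0, 0]},
    {"linear": [-0.72, 0.22, 0.1], "turn": [0, 0, 0]},
    {"linear": [-0.83, 0.25, 0.18], "turn": [0, 0, 0]},
    {"linear": [-0.91, 0.27, 0.27], "turn": [0, 0, 0]},
    {"linear": [-0.96, 0.29, 0.36], "turn": [0, 0, 0]},
    {"linear": [-0.965, 0.29, 0.42], "turn": [0, 0, 0]}
  ]
}}

```text
time_s: 48.55
eef_pos: [0.5551, -0.3754, 0.0609]
orientation: [-2.318, -2.119, -0.002]
contact_force: [-0.3, 0.0, -4.6]
width: 0.0226
finger_force: 60.0
```

>>> {"api": "servo_tool", "payload": {
  "increments": [
    {"linear": [0, 0, 0.005], "turn": [0, 0, 0]},
    {"linear": [0, 0, 0.015], "turn": [0, 0, 0]},
    {"linear": [0, 0, 0.025], "turn": [0, 0, 0]},
    {"linear": [0, 0, 0.035], "turn": [0, 0, 0]},
    {"linear": [0, 0, 0.045], "turn": [0, 0, 0]},
    {"linear": [0, 0, 0.055], "turn": [0, 0, 0]},
    {"linear": [0, 0, 0.062], "turn": [0, 0, 0]},
    {"linear": [0, 0, 0.067], "turn": [0, 0, 0]},
    {"linear": [0, 0, 0.07], "turn": [0, 0, 0]},
    {"linear": [0, 0, 0.073], "turn": [0, 0, 0]}
  ]
}}

```text
time_s: 49.8
eef_pos: [0.5555, -0.3755, 0.0515]
orientation: [2.318, 2.12, 0.002]
contact_force: [1.0, 0.4, -4.9]
width: 0.0228
finger_force: 60.0
```

Not touching yet, so I'll lower another 2.5 mm slowly.

>>> {"api": "servo_tool", "payload": {
  "increments": [
    {"linear": [0, 0, 0.002], "turn": [0, 0, 0]},
    {"linear": [0, 0, 0.004], "turn": [0, 0, 0]},
    {"linear": [0, 0, 0.006], "turn": [0, 0, 0]},
    {"linear": [0, 0, 0.008], "turn": [0, 0, 0]},
    {"linear": [0, 0, 0.01], "turn": [0, 0, 0]},
    {"linear": [0, 0, 0.012], "turn": [0, 0, 0]},
    {"linear": [0, 0, 0.014], "turn": [0, 0, 0]},
    {"linear": [0, 0, 0.015], "turn": [0, 0, 0]},
    {"linear": [0, 0, 0.015], "turn": [0, 0, 0]},
    {"linear": [0, 0, 0.015], "turn": [0, 0, 0]}
  ]
}}

```text
time_s: 51.05
eef_pos: [0.5554, -0.3755, 0.05]
orientation: [2.318, 2.12, 0.001]
contact_force: [-2.8, 2.2, 4.7]
width: 0.023
finger_force: 61.1
```

Contact. Open and rise.

>>> {"api": "servo_tool", "payload": {
  "increments": [
    {"linear": [0, 0, 0], "turn": [0, 0, 0]},
    {"linear": [0, 0, 0], "turn": [0, 0, 0]},
    {"linear": [0, 0, 0], "turn": [0, 0, 0]},
    {"linear": [0, 0, 0], "turn": [0, 0, 0]},
    {"linear": [0, 0, -0.04], "turn": [0, 0, 0]},
    {"linear": [0, 0, -0.14], "turn": [0, 0, 0]},
    {"linear": [0, 0, -0.28], "turn": [0, 0, 0]},
    {"linear": [0, 0, -0.44], "turn": [0, 0, 0]},
    {"linear": [0, 0, -0.6], "turn": [0, 0, 0]},
    {"linear": [0, 0, -0.7], "turn": [0, 0, 0]}
  ],
  "grip": 0.5
}}

```text
time_s: 52.3
eef_pos: [0.5561, -0.3762, 0.1575]
orientation: [2.315, 2.118, 0.002]
contact_force: [-0.4, 0.1, -0.7]
width: 0.0427
finger_force: 0.0
```

```bash
python3 -c "
from h import *
st()
f=grab_frame('scene');im=f['image']
cv2.imwrite('pics/s5.png',cv2.resize(im[140:400,100:420],None,fx=2.4,fy=2.3)[:,:,::-1])"
```

```text
52.3 [ 0.5561 -0.3762  0.1575] [[0.089, 0.996, 0.004], [0.996, -0.089, -0.002], [-0.002, 0.004, -1.0]] F [-0.4   0.13 -0.67] w 0.04272798488589469 0.0
```

View pics/s5.png

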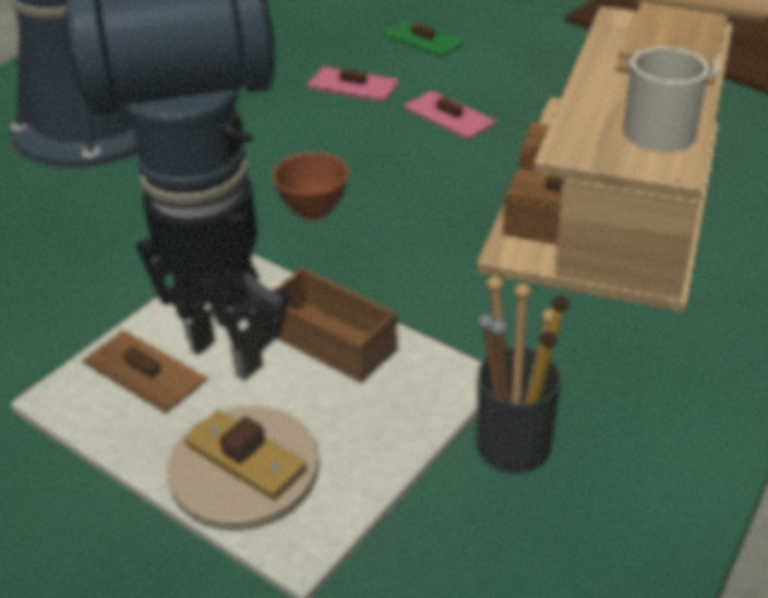

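The stamp is on the bat at (245,450), the open box is at (340,320) and the lid lies flat at (145,370). I'll check where boxes A and B stand, then hand in.

```bash
python3 -c "
from h import *
f=grab_frame('top');P0=np.load('top.npz')['P'];ok=True
for P in (P0,cloud(f)):
    P=P.reshape(-1,3);P=P[~np.isnan(P[:,0])]
    d=P[:,:2]-O;c,s=np.cos(YAW),np.sin(YAW);x=c*d[:,0]+s*d[:,1];y=-s*d[:,0]+c*d[:,1]
    for y0 in (-.1045,-.002):
        m=(abs(y-y0)<.04)&(P[:,2]>.066)&(P[:,2]<.084)&(x<-.06)&(x>-.13)
        print(m.sum(),np.percentile(x[m],2).round(4) if m.any() else 0,np.percentile(y[m],[3,97]).round(4) if m.any() else 0)
"
```

```text
349 -0.1009 [-0.1309 -0.0777]
406 -0.1079 [-0.0288  0.0248]
351 -0.1007 [-0.1306 -0.0769]
399 -0.1074 [-0.0276  0.0261]
```

```bash
python3 -c "
from h import *
print(r.hand_in())"
```

```text
the job is handed in; nothing more can be done
None
```

I handed the job in at about 52 s: the brass stamp, found in the leftmost box (+y end), rests on the bat with its open box and flat lid on the board, and the other two boxes stand shut within about 2 mm of their places; the hand-in returned no verdict.

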